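Put the solder bench things into their own holders

TASK

Tidy the solder table by putting each of the four loose things into its own holder: the white bottle standing in the round black dish, the black oil tin standing in the red drip tray, the dapping punch standing in the hole of the wooden stand, and the dark steel vee block standing upright (groove up) on the green pad, centred and squared up inside the white outline. Do not tip any of them over on the way, leave the white flux pot and the tape roll where they are, and let go of everything at the end.

Things in the scene. Friction and masses are not known exactly. Their poses are not given: they have to be found in the camera images.
- flux_bottle: small white bottle with a white screw cap, 36 mm diameter up to 60 mm, cap 27 mm diameter, 77 mm tall over all, about 60 g, loose, standing. Origin: centre of its underside, z up the bottle. (Note for all carrying: the fixed black hearth behind the row is 185 mm high, things on it reach 260 mm; front edge at x = 0.61 m, right end at y = -0.15 m; carry in front of it)
- oil_tin: flat black oil tin with a red label and a red spout, about 130 g, loose, standing. Body 28 mm (its x) by 52 mm (its y) and 72 mm tall; spout on top in the middle, up to 110 mm, at most 20 mm wide. Grasp the flat sides, 28 mm apart across x, close to their top, about 60 mm up, so that the spout stays clear of the palm. Origin: centre of its underside.
- vee_block: dark grey steel vee block, 40 mm (its x) by 42 mm (its y) and 50 mm tall, with a V groove along y in its top, about 0.55 kg, loose; grasp two opposite sides at about 35 mm height. Origin: centre of its underside, x and y parallel to its sides
- punch: dark grey steel dapping punch standing on its round foot, 60 mm tall, foot and ball head both about 16 mm in diameter with a narrower neck at about 42 mm height, about 55 g, loose. Origin: centre of the foot's underside, z up the punch
- round_dish: holder for the bottle: round black dish with a low rim, 64 mm outer and 56 mm inner diameter, inner floor 5 mm and rim 14 mm above the table, fixed to it. Origin: centre of its underside
- drip_tray: holder for the oil tin: rectangular red drip tray, outside 52 mm (its x) by 76 mm (its y), inside 46 x 70 mm, inner floor 3 mm and rim 14 mm above the table, fixed to it. The tin stands in it with its long side along the tray's long side. Origin: centre of its underside
- block_pad: holder for the vee block: flat green square pad, 66 x 66 mm and 8 mm thick, with a white square outline 62 mm outside and 58 mm inside on top, fixed to the table. Origin: centre of its underside, x and y parallel to its sides
- punch_stand: holder for the punch: square wooden block, 60 x 60 mm and 16 mm tall, with one round hole of 37 mm diameter in its middle; the floor of the hole is 6 mm above the table; fixed to it. Origin: centre of its underside, under the hole
- flux_pot: bystander: small white round pot, 68 mm diameter, 28 mm tall, loose; leave it where it is. Origin: centre of its underside
- tape_roll: bystander: small roll of cream paper tape lying flat, 42 mm diameter, 19 mm tall, loose; leave it where it is. Origin: centre of its underside

How it is judged:
By the outcome, as a careful person would: the job done as asked, in the order asked, and still so for the second after the job is handed in, with the robot touching nothing.
It also fails if it takes over 128 s, if anything falls off the work surface, if the arm or the gripper's body presses on something with over 40 N, if the wrist force passes 120 N, or if a joint passes its speed limit or range.

ROBOT

A 6-joint arm with a two-finger parallel gripper is mounted at the origin on a cart in front of the work surface, level with it; the furniture and walls round the work are solid. World frame = base frame: x ahead of the robot, y to its left, z up, the work surface at z = 0. Lengths are in mm, angles in rad, forces in N, time in s.
With the tool pointing down it reaches from about 275 to 750 mm from the base axis. Payload 10.2 kg.
Tool frame: the origin (TCP) lies between the finger pads; the fingertips stand 11 mm ahead of it and the grasp point (between the pads) lies 8 mm behind it (ctrl.tip_extent is the distance from the TCP to the fingertips, in mm); z points along the fingers, y is the direction in which the jaws open and shut (so a half turn about z gives the same grasp; the last joint's range is limited). The gripper opens to 85 mm and grips with 20 to 120 N. Pads are 22 mm wide; open, the fingers measure 114 mm over their backs; the gripper's body (76 mm by 85 mm) begins 54 mm behind the grasp point. The pads swing forward as they close: fully open they stand 13 mm farther back than shut.
Start: joints at [0.985, 0.313, 1.498, -0, 1.331, -0.223], TCP at [186.332, 490.827, 242.294] pointing down, gripper open.
Joint ranges: [-2.94, 2.94], [-0.97, 2.17], [0.19, 2.56], [-1.23, 4.37], [0.02, 3.11], [-2.88, 2.88]. Speed limits (rad/s): [2.39, 2.39, 3.01, 3.14, 3.14, 3.14].

INTERFACE

Orientations are given as a unit quaternion [w, x, y, z].
In Python, from rig import ctrl gives the robot as it stands.
- The arm moves only by the tool apply_moves, never from a script. Its argument "commands" is a list of rows, each a list of 5 numbers: the finger opening in cm, from 0 to 8.54, then the shift along the tool's x, y, z in cm, then the turn about the tool's z in rad. In form: [[jaw, dx, dy, dz, roll], ...]. A call has 1 to 12 rows; each row shifts and turns the commanded pose from where the row before left it, along the tool's axes as they then stand; what a row does not reach is not made up. A row lasts 1/12 s, in which the tool goes at most 41.7 mm and 7.16 degrees, less where a joint would pass 70% of its speed; a pose out of reach is approached as far as the arm can. A call with a gripper value outside its range is refused whole. The fingers move at their own pace and stop on an object; "squeeze" is the grip in N (left out, the last holds). Time passes only in rows, so rows that do not move let the fingers close. It gives the time, the measured TCP pose, the force and the opening at its end, in the units of the state.
- ctrl.sense(): the state, without advancing time (a new reading comes with each control period).
- ctrl.capture(name): name is "side" or "top"; returns the picture (400x640x3 uint8, red, green, blue); there is no depth.
- ctrl.camera_info(name): a dict with "fov_y" (degrees; the focal length in pixels is half the picture's height over the tangent of half this angle, whatever the lens; pixels are square), "cx", "cy" (the principal point, pixels), "camera_from_world" (4x4, takes a point from world to camera coordinates). Camera axes: x right, y down, z forward; pixel columns grow to the right and rows downward; lengths in mm; the calibration is good to about 2 mm. A picture is of the moment at which its call begins. camera_info takes no time and is no camera call.
- ctrl.finish_job(): hands the job in, once; it reports no verdict.
The state is a dict: "time_s": time; "joints": joint angles; "dq": joint speeds; "tau": joint torques, N m; "eef_pos": TCP position; "ee_rot": TCP orientation; "force": force on the tool from outside, world axes, zero at the start; "wrist_torque": the same for the moment, N m; "grip_width": opening from 0.0 (shut) to 1.0 (fully open).
Only numpy, scipy, OpenCV 4.12 (cv2) and the standard library are available. Lean on these libraries where they do the work, as an engineer would, in place of code of your own. Each camera call takes 0.05 s, during which the arm holds its last target.

## Working session

There is one attempt and no reset: what is moved stays moved. The work goes in short steps, Python scripts to look and compute and a tool call to move; the robot and the scene stay as the last step left them, time stands still between calls to the robot, and variables do not carry over. Pictures are saved under pics/ and viewed, and the job is handed in when it is done.

Besides the shell and the picture viewer there is one more tool, called as name(argument=value, ...) on one line, values as JSON. apply_moves: Moves the arm, as the interface text tells. Its arguments: {"type":"object","properties":{"commands":{"type":"array"},"squeeze":{"type":"number"}},"required":["commands"]}

```bash
mkdir -p pics; ls; python3 - <<'E'
from rig import ctrl
import cv2
for n in ("side","top"):
    im=ctrl.capture(n); cv2.imwrite(f"pics/{n}0.png",im[:,:,::-1]); print(n,ctrl.camera_info(n))
print(ctrl.sense())
E
```

```text
pics
side {'fov_y': 51.60376995660335, 'cx': 319.0284235372133, 'cy': 208.52152548277212, 'camera_from_world': array([[ 9.98979295e-01,  4.51642723e-02, -7.46664910e-04,
        -5.26457849e+02],
       [ 2.57963988e-02, -5.83998580e-01, -8.11344689e-01,
         2.39723674e+01],
       [-3.70798437e-02,  8.10497284e-01, -5.84567565e-01,
         1.30989669e+03],
       [ 0.00000000e+00,  0.00000000e+00,  0.00000000e+00,
         1.00000000e+00]])}
top {'fov_y': 48.1362603322709, 'cx': 324.2248485308876, 'cy': 194.55880820761507, 'camera_from_world': array([[-5.14976695e-03, -9.99909261e-01,  1.24478533e-02,
         1.02833240e+01],
       [-9.92184530e-01,  3.55723951e-03, -1.24728524e-01,
         5.51709559e+02],
       [ 1.24672926e-01, -1.29928903e-02, -9.92112819e-01,
         1.21581641e+03],
       [ 0.00000000e+00,  0.00000000e+00,  0.00000000e+00,
         1.00000000e+00]])}
{'time_s': 0.1, 'joints': array([ 9.84597146e-01,  3.13380771e-01,  1.49834990e+00, -4.19845643e-05,
        1.33101895e+00, -2.23435961e-01]), 'dq': array([-0.00014486, -0.0023256 , -0.00143688, -0.00168624,  0.00017736,
        0.00077983]), 'tau': array([ 2.67216732e-03, -4.12901723e+01, -2.60140014e+01, -1.50001770e-04,
        3.00562366e-03,  3.95513143e-05]), 'eef_pos': array([186.21445527, 490.62991336, 241.80331439]), 'ee_rot': array([-2.09096495e-04,  1.80383745e-01,  9.83596141e-01, -5.39759695e-04]), 'force': array([-0.33420105, -0.73396894, -0.40372868]), 'wrist_torque': array([0.00789013, 0.01345456, 0.01297416]), 'grip_width': 1.0022477216950927}
```

View pics/side0.png

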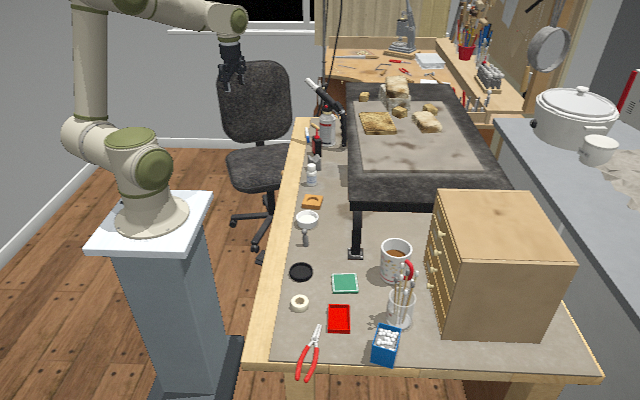

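View pics/top0.png

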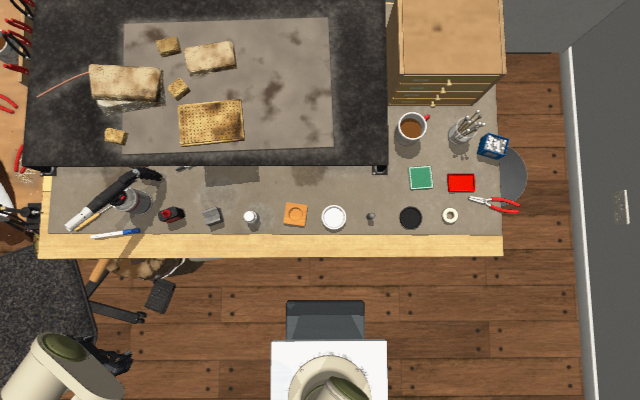

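```bash
python3 - <<'E'
import cv2
t=cv2.imread("pics/top0.png"); s=cv2.imread("pics/side0.png")
cv2.imwrite("pics/top_l.png",cv2.resize(t[190:240,150:270],None,fx=6.5,fy=6.5,interpolation=2))
cv2.imwrite("pics/top_r.png",cv2.resize(t[155:240,270:490],None,fx=3.6,fy=3.6,interpolation=2))
cv2.imwrite("pics/side_z.png",cv2.resize(s[120:260,270:350],None,fx=4.2,fy=4.2,interpolation=2))
cv2.imwrite("pics/side_z2.png",cv2.resize(s[230:340,270:370],None,fx=5,fy=5,interpolation=2))
E
```

```text
(no output)
```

View pics/top_l.png

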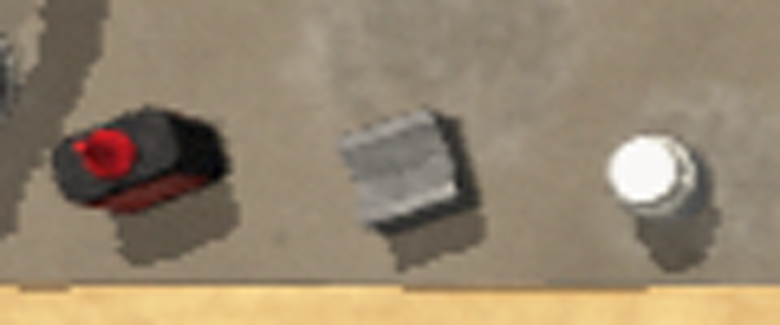

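View pics/top_r.png

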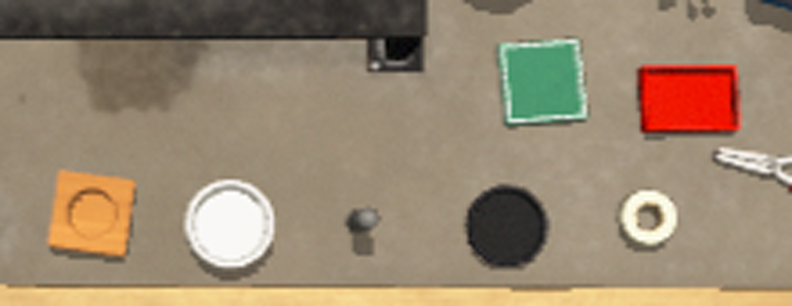

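View pics/side_z.png

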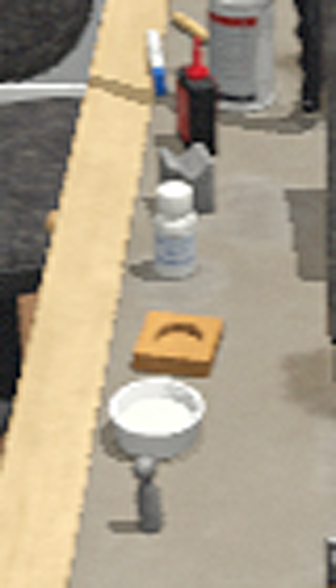

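View pics/side_z2.png

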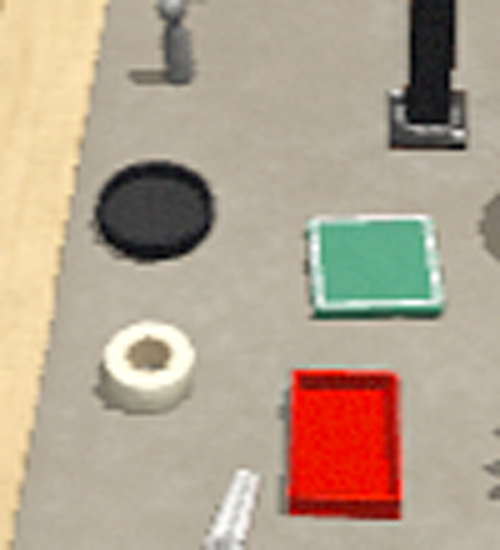

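```bash
cat > h.py <<'E'
import numpy as np, cv2
CI={'side':dict(f=None),'top':dict(f=None)}
from rig import ctrl
def cam(n):
    c=ctrl.camera_info(n); f=200/np.tan(np.radians(c['fov_y'])/2)
    return f,c['cx'],c['cy'],np.array(c['camera_from_world'])
C={n:cam(n) for n in('side','top')}
def proj(n,P):
    f,cx,cy,T=C[n]; P=np.atleast_2d(P); q=P@T[:3,:3].T+T[:3,3]
    return np.c_[f*q[:,0]/q[:,2]+cx,f*q[:,1]/q[:,2]+cy]
def ray(n,uv):
    f,cx,cy,T=C[n]; R=T[:3,:3]; o=-R.T@T[:3,3]
    d=R.T@np.array([(uv[0]-cx)/f,(uv[1]-cy)/f,1]); return o,d/np.linalg.norm(d)
def atz(n,uv,z):
    o,d=ray(n,uv); return o+d*(z-o[2])/d[2]
def tri(uvt,uvs):
    (a,d),(b,e)=ray('top',uvt),ray('side',uvs)
    k=np.linalg.lstsq(np.c_[d,-e],b-a,rcond=None)[0]; p,q=a+k[0]*d,b+k[1]*e
    return (p+q)/2,np.linalg.norm(p-q)
E
python3 - <<'E'
from h import *
np.set_printoptions(precision=1,suppress=True)
tl=lambda u,v:(150+u/6.5-.42,190+v/6.5-.42)
tr=lambda u,v:(270+u/3.6-.36,155+v/3.6-.36)
s1=lambda u,v:(270+u/4.2-.38,120+v/4.2-.38)
s2=lambda u,v:(270+u/5-.4,230+v/5-.4)
L=[("cap",tl(646,170),s1(173,188),77),
("spout",tl(103,150),s1(197,45),110),
("blk far-left ridge? ",tl(430,110),s1(213,152),50),
("punch head",tr(360,220),s1(146,468),52),
("stand hole",tr(93,212),s1(179,338),16),
("dish",tr(506,225),s2(155,205),14),
("pad c0",tr(500,42),s2(310,222),8),("pad c1",tr(580,40),s2(432,217),8),("pad c2",tr(587,117),s2(441,308),8),("pad c3",tr(508,123),s2(317,308),8),
("tray fl",tr(640,66),s2(399,373),14),("pot",tr(229,224),s1(157,408),28),("tape",tr(648,218),s2(150,352),19)]
for n,a,b,z in L: print(n,*tri(a,b),"top@z",atz('top',a,z),"side@z",atz('side',b,z))
E
```

```text
cap [489.6 209.5  80.4] 0.32319760125293473 top@z [490.  210.1  77. ] side@z [489.1 215.4  77. ]
spout [497.5 422.8 107. ] 1.8329285720927073 top@z [496.4 421.6 110. ] side@z [498.8 416.7 110. ]
blk far-left ridge?  [517.3 302.5  63.5] 1.570968848848082 top@z [517.9 305.5  50. ] side@z [517.  327.6  50. ]
punch head [ 490.8 -116.2   50.4] 0.18898817755832836 top@z [ 490.6 -116.    52. ] side@z [ 491.1 -118.2   52. ]
stand hole [500.6  88.9  15.4] 0.17841973580453865 top@z [500.5  88.9  16. ] side@z [500.8  88.1  16. ]
dish [ 489.1 -235.5   12.4] 0.3479722419821768 top@z [ 489.1 -235.1   14. ] side@z [ 489.1 -237.2   14. ]
pad c0 [ 602.4 -238.2   16. ] 64.34664127233974 top@z [ 636.3 -235.8    8. ] side@z [ 571.  -240.1    8. ]
pad c1 [ 629.5 -286.8   59.9] 3.3701385183749215 top@z [ 637.7 -300.1    8. ] side@z [ 635.3 -233.5    8. ]
pad c2 [ 606.8 -303.1    8. ] 62.348306439475515 top@z [ 575.4 -303.5    8. ] side@z [ 638.1 -297.8    8. ]
pad c3 [ 577.  -251.4  -44.6] 2.1720051568560206 top@z [ 570.8 -240.3    8. ] side@z [ 575.8 -300.6    8. ]
tray fl [ 615.8 -345.9   13.3] 0.5423046796742577 top@z [ 615.4 -345.8   14. ] side@z [ 616.  -346.5   14. ]
pot [490.5 -17.1  26.3] 1.1682941112112817 top@z [489.8 -17.1  28. ] side@z [491.2 -19.1  28. ]
tape [ 494.6 -345.1   21.1] 2.0335832082754988 top@z [ 493.8 -345.8   19. ] side@z [ 495.4 -343.    19. ]
```

```bash
cat > fit.py <<'E'
from h import *
from scipy.optimize import minimize
S=6
def crop(n,img,P,m=14):
    uv=proj(n,P); a=np.floor(uv.min(0)-m).astype(int); b=np.ceil(uv.max(0)+m).astype(int)
    a=np.maximum(a,0)
    I=img[a[1]:b[1],a[0]:b[0]]
    return a,cv2.resize(I,None,fx=S,fy=S,interpolation=cv2.INTER_CUBIC)
def box(x,y,z0=0):
    return np.array([[i*x/2,j*y/2,k] for i in(-1,1) for j in(-1,1) for k in z0])
def cyl(*rz):
    t=np.arange(0,2*np.pi,.2); return np.vstack([np.c_[r*np.cos(t),r*np.sin(t),0*t+z] for r,z in rz])
def place(M,p):
    c,s=np.cos(p[2]),np.sin(p[2]); return np.c_[M[:,0]*c-M[:,1]*s+p[0],M[:,0]*s+M[:,1]*c+p[1],M[:,2]]
def hullmask(n,P,a,shape):
    uv=(proj(n,P)-a+.5)*S-.5
    h=cv2.convexHull(uv.astype(np.float32)); m=np.zeros(shape,np.uint8)
    cv2.fillPoly(m,[np.round(h*16).astype(np.int32)],255,shift=4); return m>0
def fit(parts,p0,images,cond,views=('top','side'),name=None):
    """parts: list of convex point sets"""
    p0=np.array(p0,float); D=[]
    for n in views:
        a,I=crop(n,images[n],place(np.vstack(parts),p0))
        D.append((n,a,cond(I.astype(np.int16),n)))
        if name:
            cv2.imwrite(f"pics/{name}_{n}.png",np.hstack([I,np.repeat(D[-1][2][:,:,None]*255,3,2).astype(np.uint8)]))
    def cost(p):
        c=0
        for n,a,m in D:
            h=np.zeros(m.shape,bool)
            for M in parts: h|=hullmask(n,place(M,p),a,m.shape)
            c+=1-(h&m).sum()/max(1,(h|m).sum())
        return c
    best=None
    for dy in(-.2,0,.2):
        s=np.array([p0+[0,0,dy],p0+[5,0,dy],p0+[0,5,dy],p0+[2,2,dy+.2]])
        r=minimize(cost,p0,method='Nelder-Mead',options=dict(initial_simplex=s,xatol=.02,fatol=1e-5))
        if best is None or r.fun<best.fun: best=r
    return best.x,best.fun
E
cat > run1.py <<'E'
from fit import *
im={n:cv2.imread(f"pics/{n}0.png") for n in('top','side')}
B,G,R=(lambda I:I[...,0]),(lambda I:I[...,1]),(lambda I:I[...,2])
J=[("pad",[box(58,58,(8,))],(605,-269,.06),lambda I,n:(G(I)-R(I)>25)),
("tray",[box(52,76,(0,14))],(590,-382,0),lambda I,n:(R(I)-G(I)>60)),
("stand",[box(60,60,(0,16))],(500,89,.0),lambda I,n:(R(I)-B(I)>60)&(R(I)-G(I)>15)),
("dish",[cyl((32,0),(32,14))],(489,-236,0),lambda I,n:(R(I)<65)),
("pot",[cyl((34,0),(34,28))],(490,-18,0),lambda I,n:(B(I)>165)),
("tape",[cyl((21,0),(21,19))],(494,-345,0),lambda I,n:(R(I)>165)),
("bottle",[cyl((18,0),(18,58)),cyl((13.5,62),(13.5,77))],(489,211,0),lambda I,n:(B(I)>148)),
]
np.set_printoptions(precision=3,suppress=True)
for n,p,p0,c in J:
    print(n,*fit(p,p0,im,c,name="f_"+n),*[x for v in('top','side') for x in fit(p,p0,im,c,views=(v,))])
E
python3 run1.py; cd pics; ls; python3 -c "
import cv2,numpy as np
L=[cv2.resize(cv2.imread(f'f_{n}_{v}.png'),(240,130)) for n in 'pad tray stand dish pot tape bottle'.split() for v in('top','side')]
L+=[L[0]]
cv2.imwrite('m1.png',np.vstack([np.hstack(L[i:i+3]) for i in range(0,12,3)]+[np.hstack(L[12:15])])[:600])"
```

```text
pad [ 605.053 -268.928    0.072] 0.3404931629179315 [ 605.275 -268.909    0.065] 0.12196144174350376 [ 604.559 -266.2      0.125] 0.20314902515529865
tray [ 590.438 -384.298    0.003] 0.10012678226530713 [ 590.863 -386.132    0.   ] 0.014930885301255636 [ 590.119 -383.11     0.009] 0.022143997380377423
stand [500.219  91.678  -0.127] 0.9347318810954501 [500.467  90.747  -0.14 ] 0.3423260467980296 [499.107  93.796  -0.141] 0.573726185201595
dish [ 487.745 -235.431   -0.142] 0.44572110923224517 [ 488.187 -234.957    0.059] 0.1070910768419665 [ 488.121 -231.784    0.248] 0.33377917474754226
pot [491.027 -17.73    0.173] 0.7777244047988192 [491.313 -17.945   0.319] 0.06429022444176569 [489.55  -12.636   0.283] 0.6883671993161045
tape [ 496.635 -350.005    0.18 ] 1.683927576227358 [ 496.232 -349.887    0.135] 0.7719670294494239 [ 497.861 -331.518    0.344] 0.8856944595624252
bottle [493.538 212.465   0.291] 1.2980263448938654 [493.38  212.477   0.264] 0.4273079906904578 [493.228 219.413   0.071] 0.8679332106231922
f_bottle_side.png
f_bottle_top.png
f_dish_side.png
f_dish_top.png
f_pad_side.png
f_pad_top.png
f_pot_side.png
f_pot_top.png
f_stand_side.png
f_stand_top.png
f_tape_side.png
f_tape_top.png
f_tray_side.png
f_tray_top.png
side0.png
side_z.png
side_z2.png
top0.png
top_l.png
top_r.png
```

View pics/m1.png

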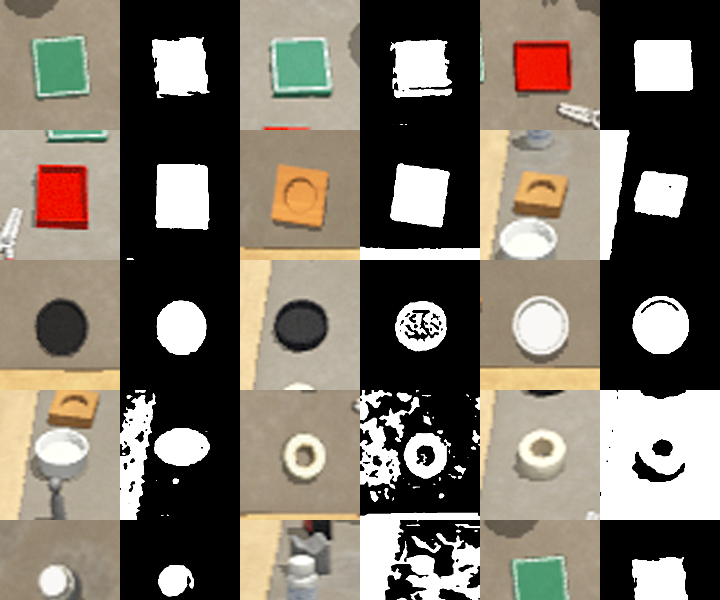

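```bash
cat >> fit.py <<'E'
def comp(m,hull=True):
    m=cv2.morphologyEx(m.astype(np.uint8),cv2.MORPH_OPEN,np.ones((5,5)))
    h,w=m.shape; n,l,st,ce=cv2.connectedComponentsWithStats(m)
    k=1+np.argmin([np.hypot(*(ce[i]-[w/2,h/2]))-.3*np.sqrt(st[i,4]) if st[i,4]>300 else 1e9 for i in range(1,n)])
    o=(l==k).astype(np.uint8)
    if hull:
        c=np.vstack(cv2.findContours(o,0,1)[0]); cv2.fillPoly(o,[cv2.convexHull(c)],1)
    return o>0
E
python3 - <<'E'
s=open('run1.py').read()
s=s.replace("[box(58,58,(8,))]","[box(66,66,(0,8))]").replace("views=(v,)","views=(v,)")
s=s.replace("(B(I)>165)","(B(I)>(175 if n=='top' else 190))").replace("(R(I)>165)","(R(I)>(190 if n=='top' else 195))").replace("B(I)>148","B(I)>(150 if n=='top' else 170)")
s=s.replace("for n,p,p0,c in J:\n","for n,p,p0,c0 in J:\n    c=lambda I,n:comp(c0(I,n))\n")
open('run1.py','w').write(s)
E
python3 run1.py; cd pics;  python3 -c "
import cv2,numpy as np
L=[cv2.resize(cv2.imread(f'f_{n}_{v}.png'),(240,130)) for n in 'pad tray stand dish pot tape bottle'.split() for v in('top','side')]
L=L[10:14]+L[:2]+L[8:10]
cv2.imwrite('m2.png',np.vstack([np.hstack(L[i:i+2]) for i in range(0,8,2)])[:600])"
```

```text
pad [ 604.386 -268.702    0.064] 0.15393522544837923 [ 604.46  -268.38     0.076] 0.06642857142857139 [ 604.1   -265.495    0.079] 0.07796592827543869
tray [ 590.687 -385.641   -0.003] 0.08645727965293903 [ 590.826 -386.197    0.   ] 0.008979206049149369 [ 589.947 -383.246    0.002] 0.01988071570576544
stand [499.583  92.572  -0.127] 0.13364063345564714 [500.448  89.723  -0.137] 0.06920226678291197 [498.97   94.033  -0.142] 0.024435721295387625
dish [ 487.862 -234.464   -0.095] 0.23495458793357915 [ 488.378 -235.304   -0.037] 0.09366988759613493 [ 488.243 -232.141   -0.228] 0.13470289079229125
pot [490.979 -17.116   0.183] 0.4443719339798825 [491.312 -17.884   0.32 ] 0.02586504195884587 [489.38   -8.905  -0.1  ] 0.3634956374894456
tape [ 495.491 -347.251    0.179] 0.5108346626031113 [ 495.873 -348.467   -0.208] 0.09953322350356941 [ 493.942 -333.217   -0.366] 0.23955686553511535
bottle [493.38  212.462  -0.135] 1.207102498431134 [493.38  212.477   0.264] 0.38262218774243595 [493.821 215.226  -0.077] 0.8231105559025609
```

View pics/m2.png

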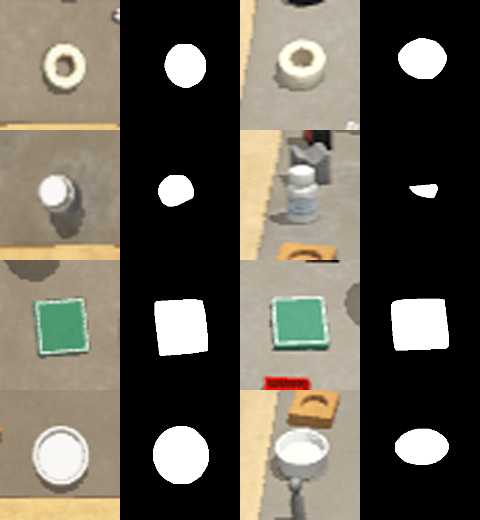

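```bash
cat > ov.py <<'E'
from fit import *
MOD=dict(bottle=[cyl((18,0)),cyl((18,60)),cyl((13.5,77))],tin=[box(28,52,(0,)),box(28,52,(72,)),cyl((3,108))],
 block=[box(40,42,(0,)),box(40,42,(50,)),box(8,42,(50,))],punch=[cyl((8,0)),cyl((4,42)),cyl((8,52))],
 pad=[box(66,66,(8,)),box(58,58,(8,))],dish=[cyl((32,14)),cyl((32,0))],tray=[box(52,76,(14,)),box(52,76,(0,))],stand=[box(60,60,(16,)),box(60,60,(0,)),cyl((18.5,16))])
def overlay(img,n,ob,out,k=8,m=8,corr=(0,0)):
    P=np.vstack([place(np.vstack(MOD[o]),p) for o,p in ob]); uv=proj(n,P)+corr
    a=np.floor(uv.min(0)-m).astype(int);b=np.ceil(uv.max(0)+m).astype(int); a=np.maximum(a,0)
    I=cv2.resize(img[a[1]:b[1],a[0]:b[0]],None,fx=k,fy=k,interpolation=cv2.INTER_CUBIC)
    for o,p in ob:
        for M in MOD[o]:
            q=(proj(n,place(M,p))+corr-a+.5)*k-.5
            cv2.polylines(I,[cv2.convexHull(q.astype(np.float32)).astype(np.int32)],True,(0,255,255),1)
    return I
def sheet(img,obs,out,k=8,W=800):
    rows=[]
    for ob in obs:
        L=[overlay(img[n],n,ob,None,k) for n in('top','side')]
        h=max(x.shape[0] for x in L); L=[cv2.copyMakeBorder(x,0,h-x.shape[0],0,5,0) for x in L]; rows.append(np.hstack(L))
    w=max(r.shape[1] for r in rows); I=np.vstack([cv2.copyMakeBorder(r,0,4,0,w-r.shape[1],0) for r in rows])
    s=min(1,800/I.shape[1],600/I.shape[0]); cv2.imwrite(out,cv2.resize(I,None,fx=s,fy=s,interpolation=cv2.INTER_AREA))
E
python3 - <<'E'
from ov import *
im={n:cv2.imread(f"pics/{n}0.png") for n in('top','side')}
print(*[atz('top',(150+u/6.5-.42,190+v/6.5-.42),z) for u,v,z in((400,167,50),(118,158,72))])
sheet(im,[[("bottle",(490,212,0))],[("punch",(490,-117,0))]],"pics/o1.png",7)
sheet(im,[[("tin",(497,420,.4))],[("block",(503,319,.35))]],"pics/o2.png",6)
E
```

```text
[493.85727208 317.48349807  50.        ] [496.30149678 428.28968763  72.        ]
```

View pics/o1.png

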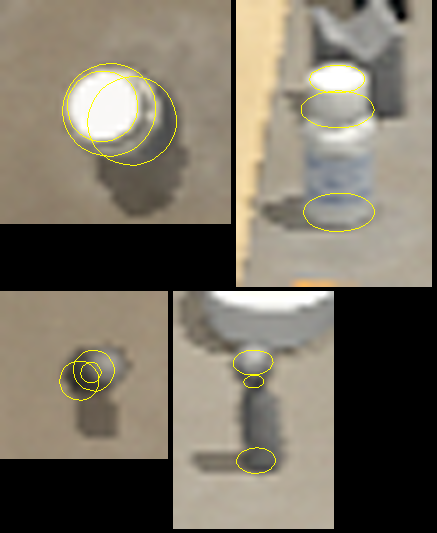

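View pics/o2.png

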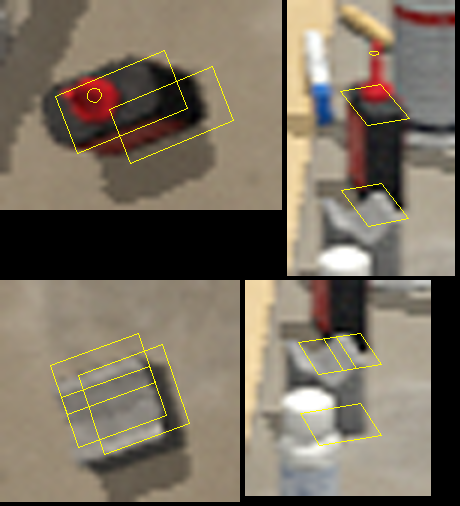

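```bash
python3 - <<'E'
from ov import *
im={n:cv2.imread(f"pics/{n}0.png") for n in('top','side')}
sheet(im,[[("punch",(492,-120,0))],[("block",(496,317,.35))]],"pics/o3.png",12)
sheet(im,[[("tin",(495,426,.4))]],"pics/o4.png",10)
E
```

```text
(no output)
```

View pics/o3.png

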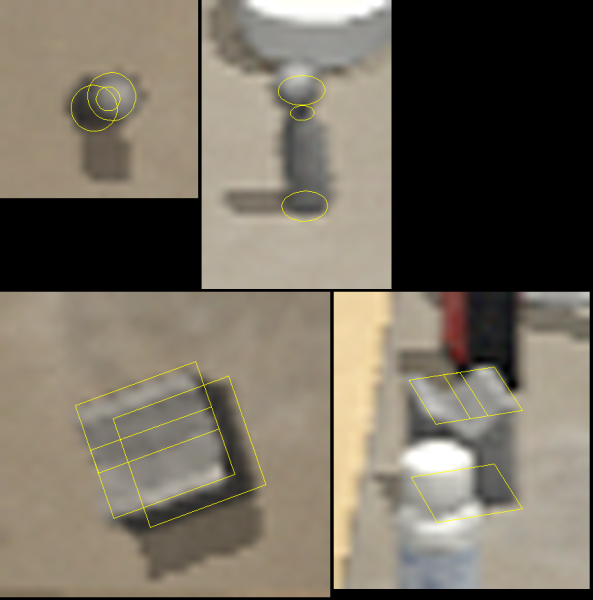

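View pics/o4.png

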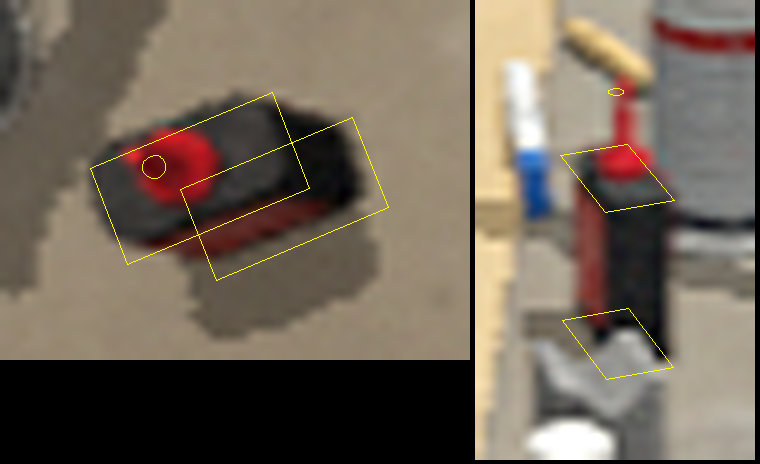

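apply_moves(commands=[[8.5,0,0,0,-0.121],[8.5,0,0,0,-0.121],[8.5,0,0,0,-0.121],[8.5,-1.5,-1.4,0,0],[8.5,-2.5,-2.3,0,0],[8.5,-2.5,-2.3,0,0],[8.5,-2.5,-2.3,0,0],[8.5,-2.5,-2.3,0,0],[8.5,-2.5,-2.3,0,0],[8.5,-2.5,-2.3,0,0],[8.5,-2.5,-2.3,0,0],[8.5,-2.5,-2.3,0,0]], squeeze=40)

```text
time_s: 1.1
eef_pos: [402.3, 291.5, 242.1]
ee_rot: [-0.0, -0.0, 1.0, -0.0]
force: [0.4, 0.1, -0.2]
grip_width: 0.998
```

```bash
cat > st.py <<'E'
from rig import ctrl
import numpy as np
from scipy.spatial.transform import Rotation as R
np.set_printoptions(precision=3,suppress=True)
def st():
    s=ctrl.sense(); q=s['ee_rot']; M=R.from_quat(np.r_[q[1:],q[0]]).as_matrix()
    return s,M
if __name__=='__main__':
    s,M=st(); print('t',round(s['time_s'],2),'p',s['eef_pos'],'jaw',round(np.arctan2(M[1,1],M[0,1]),4),'tilt',M[:2,2],'F',s['force'],'g',round(s['grip_width'],3),'dq',np.abs(s['dq']).max().round(3), 'q',s['joints'])
E
python3 st.py
```

```text
t 1.1 p [402.275 291.467 242.109] jaw 1.5709 tilt [-0. -0.] F [ 0.394  0.07  -0.167] g 0.998 dq 0.776 q [ 0.391  0.251  1.58   0.     1.311 -1.18 ]
```

apply_moves(commands=[[8.5,-2.5,-2.3,0,0],[8.5,-2.5,-2.3,0,0],[8.5,-2.4,-2.1,0,0],[8.5,-1.4,-1.3,0,0],[8.5,0,0,2.0,0],[8.5,0,0,3.0,0],[8.5,0,0,3.0,0],[8.5,0,0,3.0,0],[8.5,0,0,1.5,0],[8.5,0,0,0,0],[8.5,0,0,0,0]])

```text
time_s: 2.02
eef_pos: [489.3, 212.9, 117.2]
ee_rot: [-0.001, -0.0, 1.0, -0.0]
force: [-0.5, 1.1, 0.4]
grip_width: 0.999
```

```bash
python3 st.py; python3 - <<'E'
from ov import *
im={n:np.ascontiguousarray(ctrl.capture(n)[:,:,::-1]) for n in('top','side')}
for n in im: cv2.imwrite(f"pics/{n}1.png",im[n])
sheet(im,[[("bottle",(490,212,0))]],"pics/o5.png",7)
I=[cv2.resize(im['top'][170:270,190:310],None,fx=4,fy=4),cv2.resize(im['side'][90:230,250:370],None,fx=4,fy=4)]
I[0]=cv2.copyMakeBorder(I[0],0,160,0,0,0)
cv2.imwrite("pics/p1.png",np.hstack(I)[:600,:800])
E
```

```text
t 2.02 p [489.295 212.874 117.207] jaw 1.571 tilt [-0.001 -0.   ] F [-0.526  1.115  0.395] g 0.999 dq 0.033 q [ 0.191  0.463  1.631 -0.     1.049 -1.38 ]
```

View pics/p1.png

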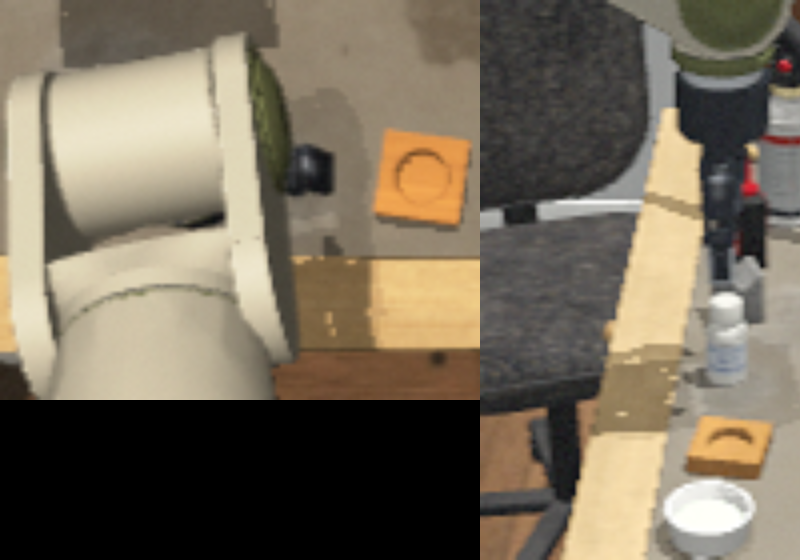

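apply_moves(commands=[[8.5,0,0,1.5,0],[8.5,0,0,2.0,0],[8.5,0,0,2.0,0],[8.5,0,0,2.0,0],[8.5,0,0,1.2,0],[8.5,0,0,0,0],[3.0,0,0,0,0],[3.0,0,0,0,0],[3.0,0,0,0,0],[3.0,0,0,0,0],[3.0,0,0,0,0],[3.0,0,0,0,0]], squeeze=40)

```text
time_s: 3.12
eef_pos: [490.0, 213.0, 31.4]
ee_rot: [0.001, -0.0, 1.0, 0.0]
force: [-2.9, -0.4, 6.1]
grip_width: 0.403
```

apply_moves(commands=[[3.0,0,0,0,0],[3.0,0,0,0,0],[3.0,0,0,0,0],[3.0,0,0,0,0]])

```text
time_s: 3.45
eef_pos: [489.9, 213.0, 31.4]
ee_rot: [0.001, -0.0, 1.0, 0.0]
force: [-1.1, -0.2, 6.1]
grip_width: 0.402
```

```bash
python3 st.py
```

```text
t 3.45 p [489.935 212.989  31.437] jaw 1.5711 tilt [0.002 0.   ] F [-1.107 -0.178  6.121] g 0.402 dq 0.001 q [ 0.191  0.594  1.689 -0.     0.857 -1.38 ]
```

apply_moves(commands=[[3.0,0,0,-1.0,0],[3.0,0,0,-2.0,0],[3.0,0,0,-2.5,0],[3.0,0,0,-2.5,0],[3.0,0,0,-1.5,0],[3.0,0,-1.0,0,0],[3.0,0,-2.0,0,0],[3.0,0,-2.7,0,0],[3.0,0,-2.7,0,0],[3.0,0,-2.7,0,0],[3.0,0,-2.7,0,0],[3.0,0,-2.7,0,0]])

```text
time_s: 4.45
eef_pos: [488.7, 46.2, 124.8]
ee_rot: [-0.0, -0.0, 1.0, 0.0]
force: [-0.1, -0.8, -0.6]
grip_width: 0.405
```

apply_moves(commands=[[3.0,0,-2.7,0,0],[3.0,0,-2.7,0,0],[3.0,0,-2.7,0,0],[3.0,0,-2.7,0,0],[3.0,0,-2.7,0,0],[3.0,0,-2.7,0,0],[3.0,0,-2.7,0,0],[3.0,0,-2.7,0,0],[3.0,0,-2.7,0,0],[3.0,0.1,-2.2,0,0],[3.0,0.1,-1.5,0,0],[3.0,0,0,0,0]])

```text
time_s: 5.45
eef_pos: [486.7, -234.6, 124.8]
ee_rot: [-0.0, 0.001, 1.0, -0.0]
force: [-0.0, 0.6, -1.1]
grip_width: 0.398
```

```bash
python3 st.py
```

```text
t 5.45 p [ 486.689 -234.587  124.786] jaw 1.5683 tilt [-0. -0.] F [-0.037  0.604 -1.054] g 0.398 dq 0.057 q [-0.666  0.466  1.603 -0.     1.073 -2.234]
```

apply_moves(commands=[[3.0,-0.1,0,1.0,0],[3.0,0,0,2.0,0],[3.0,0,0,2.0,0],[3.0,0,0,1.0,0],[3.0,0,0,0,0],[3.0,0,0,0,0]])

```text
time_s: 5.95
eef_pos: [488.5, -231.4, 65.2]
ee_rot: [-0.0, -0.001, 1.0, 0.0]
force: [0.5, -0.6, -1.2]
grip_width: 0.398
```

```bash
python3 st.py; python3 - <<'E'
from ov import *
im={n:np.ascontiguousarray(ctrl.capture(n)[:,:,::-1]) for n in('top','side')}
for n in im: cv2.imwrite(f"pics/{n}2.png",im[n])
I=[cv2.resize(im['top'][170:270,370:480],None,fx=4,fy=4),cv2.resize(im['side'][190:310,250:340],None,fx=4,fy=4)]
I[0]=cv2.copyMakeBorder(I[0],0,80,0,0,0)
cv2.imwrite("pics/p2.png",np.hstack(I)[:600,:800])
E
```

```text
t 5.95 p [ 488.522 -231.391   65.177] jaw 1.5718 tilt [-0.001  0.001] F [ 0.49  -0.592 -1.246] g 0.398 dq 0.024 q [-0.659  0.551  1.65   0.     0.942 -2.231]
```

View pics/p2.png

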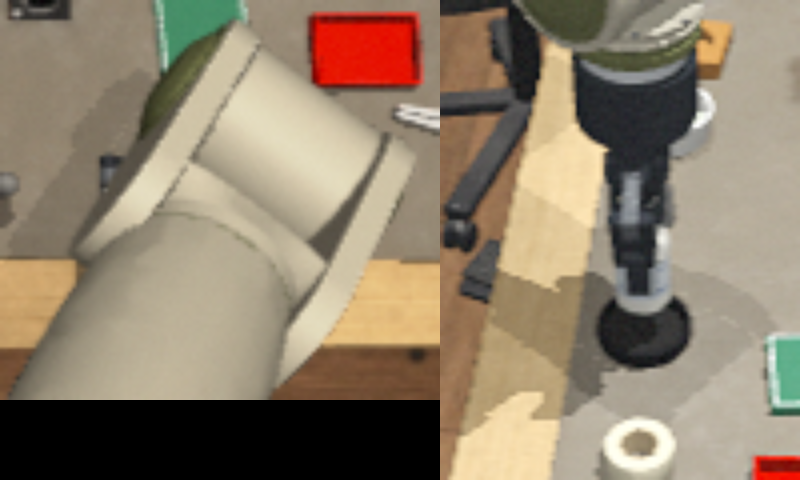

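apply_moves(commands=[[3.0,0,-0.2,0.8,0],[3.0,0,0,0.8,0],[3.0,0,0,0.6,0],[3.0,0,0,0.4,0],[3.0,0,0,0.2,0],[3.0,0,0,0.1,0],[3.0,0,0,0,0]])

```text
time_s: 6.63
eef_pos: [488.4, -234.0, 36.5]
ee_rot: [-0.0, -0.0, 1.0, 0.0]
force: [-0.5, 1.3, 2.0]
grip_width: 0.398
```

```bash
python3 st.py
```

```text
t 6.63 p [ 488.431 -234.033   36.521] jaw 1.5711 tilt [-0.  0.] F [-0.54   1.308  1.958] g 0.398 dq 0.012 q [-0.663  0.599  1.662 -0.     0.881 -2.234]
```

Contact at the floor (36.5 as expected). Release and rise.

apply_moves(commands=[[4.2,0,0,0,0],[5.0,0,0,0,0],[6.0,0,0,0,0],[6.0,0,0,0,0],[6.0,0,0,-0.5,0],[6.0,0,0,-1.5,0],[6.0,0,0,-2.0,0],[6.0,0,0,-2.5,0],[6.0,0,0,-2.5,0],[6.0,0,0,-2.5,0],[6.0,0,0,-2.5,0],[6.0,0,0,-2.0,0]])

```text
time_s: 7.63
eef_pos: [488.6, -234.2, 198.7]
ee_rot: [0.001, -0.0, 1.0, -0.001]
force: [0.4, -0.3, 0.0]
grip_width: 0.706
```

```bash
python3 st.py; python3 - <<'E'
from ov import *
im={'side':np.ascontiguousarray(ctrl.capture('side')[:,:,::-1])}
cv2.imwrite("pics/p3.png",cv2.resize(im['side'][190:310,250:340],None,fx=4,fy=4))
E
```

```text
t 7.63 p [ 488.624 -234.189  198.733] jaw 1.571 tilt [ 0.002 -0.001] F [ 0.392 -0.261  0.012] g 0.706 dq 0.536 q [-0.663  0.385  1.513  0.     1.241 -2.234]
```

View pics/p3.png

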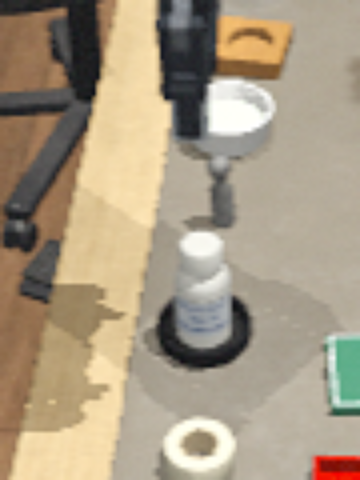

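```bash
python3 - <<'E'
from ov import *
t=cv2.imread("pics/top0.png"); s=cv2.imread("pics/side0.png")
I=[cv2.resize(t[150:250,60:190],None,fx=3.6,fy=3.6,interpolation=2),cv2.resize(s[70:180,290:370],None,fx=4,fy=4,interpolation=2)]
I[0]=cv2.copyMakeBorder(I[0],0,80,0,0,0);cv2.imwrite("pics/p4.png",np.hstack(I))
E
```

```text
(no output)
```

View pics/p4.png

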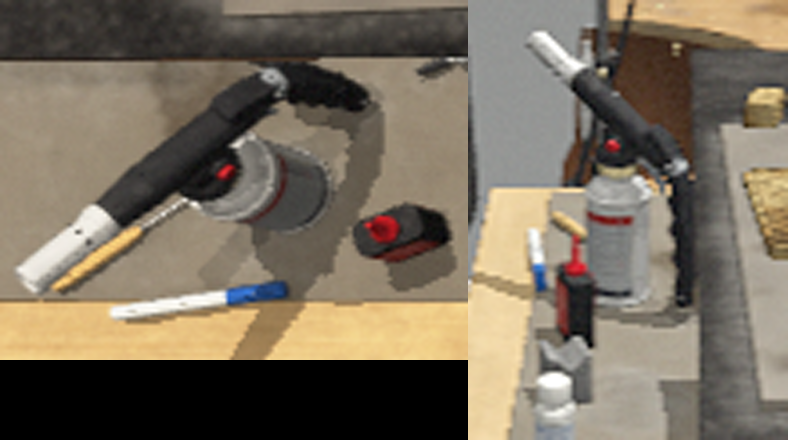

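```bash
python3 - <<'E'
from h import *
np.set_printoptions(precision=0,suppress=True)
T=lambda u,v:(60+u/3.6,150+v/3.6); Sd=lambda u,v:(290+(u-468)/4,70+v/4)
print("can base right",atz('top',T(330,190),5), "bottom",atz('top',T(290,232),5),"side can base L/R",atz('side',Sd(590,300),0),atz('side',Sd(650,303),0))
print("tube",atz('top',T(372,100),0),atz('side',Sd(683,303),0),"can top", tri(T(238,175),Sd(618,180)),"torch elbow",tri(T(272,85),Sd(680,165)), "cap top",tri(T(227,172),Sd(613,145)))
E
```

```text
can base right [534. 497.   5.] bottom [501. 527.   5.] side can base L/R [510. 512.   0.] [572. 508.   0.]
tube [606. 469.   0.] [606. 510.   0.] can top (array([534., 517., 129.]), np.float64(5.981061153610622)) torch elbow (array([594., 484., 159.]), np.float64(6.476255254200978)) cap top (array([530., 507., 169.]), np.float64(3.607881024859818))
```

apply_moves(commands=[[6.5,0,1.5,-0.5,0],[6.5,0,3.0,0,0],[6.5,0,3.2,0,0],[6.5,0,3.2,0,0],[6.5,0,3.2,0,0],[6.5,0,3.2,0,0],[6.5,0,3.2,0,0],[6.5,0,3.2,0,0],[6.5,0,3.2,0,0],[6.5,0,3.2,0,0],[6.5,0,3.2,0,0],[6.5,0,3.2,0,0]])

```text
time_s: 8.68
eef_pos: [487.3, 133.1, 201.0]
ee_rot: [-0.001, -0.0, 1.0, 0.0]
force: [-0.5, -0.2, 0.1]
grip_width: 0.756
```

apply_moves(commands=[[6.5,0,3.2,0,0],[6.5,0,3.2,0,0],[6.5,0,3.2,0,0],[6.5,0,3.2,0,0],[6.5,0,3.2,0,0],[6.5,0,3.2,0,0],[6.5,0,3.2,0,0],[6.5,0,3.0,0,0],[6.5,-0.3,2.0,0,0],[6.5,-0.3,1.2,0,0],[6.5,0,0,0,0.121],[6.5,0,0,0,0.121]])

```text
time_s: 9.68
eef_pos: [493.1, 418.0, 200.4]
ee_rot: [-0.001, 0.123, 0.992, -0.0]
force: [0.2, 0.8, -0.0]
grip_width: 0.761
```

```bash
python3 st.py
```

```text
t 9.68 p [493.139 417.98  200.355] jaw 1.3251 tilt [-0.002 -0.001] F [ 0.218  0.814 -0.012] g 0.761 dq 1.456 q [ 0.522  0.617  1.148  0.     1.379 -0.803]
```

apply_moves(commands=[[6.5,0,0,0,0.121],[6.5,0,0,0,0.121],[6.5,0,0,0,0.121],[6.5,0,0,0,0.121],[6.5,0,0,0,0.121],[6.5,0,0,0,0.121],[6.5,0,0,0,0.121],[6.5,0,0,0,0.121],[6.5,0,0,0,0],[6.5,0,0,0,0]])

```text
time_s: 10.52
eef_pos: [493.6, 417.1, 200.9]
ee_rot: [-0.0, 0.567, 0.824, -0.0]
force: [-0.5, 0.2, -0.3]
grip_width: 0.763
```

```bash
python3 st.py
cat > todo.py <<'E'
import sys; from st import *
s,M=st(); d=np.array([float(a) for a in sys.argv[1:4]])-s['eef_pos']; print('tool cm',(M.T@d/10).round(2))
E
python3 todo.py 496 426 55
```

```text
t 10.52 p [493.641 417.144 200.922] jaw 0.365 tilt [-0.001 -0.   ] F [-0.466  0.222 -0.32 ] g 0.763 dq 0.023 q [0.521 0.615 1.148 0.    1.379 0.156]
tool cm [ 0.74  0.55 14.59]
```

apply_moves(commands=[[6.5,0.7,0.6,0,0],[6.5,0,0,1.5,0],[6.5,0,0,2.0,0],[6.5,0,0,2.0,0],[6.5,0,0,2.0,0],[6.5,0,0,1.5,0],[6.5,0,0,0.8,0],[6.5,0,0,0,0],[6.5,0,0,0,0]])

```text
time_s: 11.27
eef_pos: [497.5, 425.7, 103.8]
ee_rot: [0.0, 0.568, 0.823, 0.0]
force: [0.2, 0.6, 0.5]
grip_width: 0.757
```

```bash
python3 st.py; python3 - <<'E'
from ov import *
im=np.ascontiguousarray(ctrl.capture('side')[:,:,::-1])
cv2.imwrite("pics/p5.png",cv2.resize(im[70:190,270:370],None,fx=5,fy=5,interpolation=2))
E
```

```text
t 11.27 p [497.513 425.746 103.766] jaw 0.3626 tilt [0. 0.] F [0.239 0.623 0.541] g 0.757 dq 0.019 q [0.529 0.72  1.229 0.    1.192 0.167]
```

View pics/p5.png

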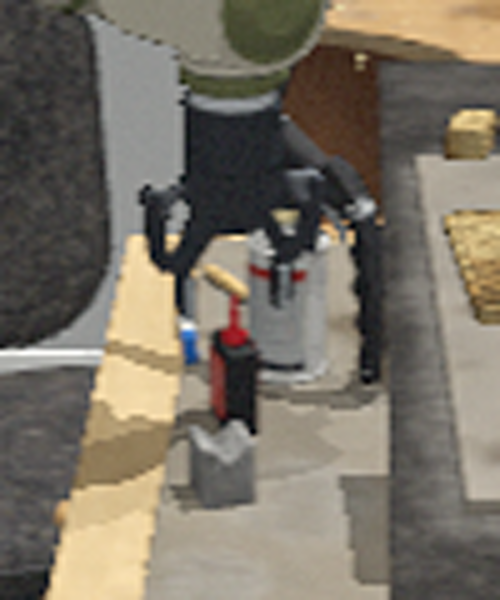

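apply_moves(commands=[[6.5,0,0,1.0,0],[6.5,0,0,1.5,0],[6.5,0,0,1.3,0],[6.5,0,0,0.8,0],[6.5,0,0,0.3,0],[6.5,0,0,0,0],[2.2,0,0,0,0],[2.2,0,0,0,0],[2.2,0,0,0,0],[2.2,0,0,0,0],[2.2,0,0,0,0],[2.2,0,0,0,0]])

```text
time_s: 12.32
eef_pos: [497.9, 425.8, 55.1]
ee_rot: [0.0, 0.569, 0.823, 0.001]
force: [1.0, -1.2, 5.8]
grip_width: 0.317
```

apply_moves(commands=[[2.2,0,0,0,0],[2.2,0,0,0,0],[2.2,0,0,0,0]])

```text
time_s: 12.57
eef_pos: [497.9, 425.8, 55.1]
ee_rot: [0.0, 0.569, 0.823, 0.001]
force: [0.6, 0.3, 6.4]
grip_width: 0.323
```

```bash
python3 st.py
```

```text
t 12.57 p [497.901 425.789  55.068] jaw 0.361 tilt [0.001 0.001] F [0.626 0.341 6.355] g 0.323 dq 0.002 q [0.529 0.777 1.264 0.    1.099 0.168]
```

apply_moves(commands=[[2.2,0,0,-0.5,0],[2.2,0,0,-1.5,0],[2.2,0,0,-2.0,0],[2.2,0,0,-2.5,0],[2.2,0,0,-2.5,0],[2.2,0,0,-1.5,0],[2.2,0,0,-0.5,0.06],[2.2,0,0,0,0.1],[2.2,0,0,0,0.1],[2.2,0,0,0,0.1],[2.2,0,0,0,0],[2.2,0,0,0,0]])

```text
time_s: 13.57
eef_pos: [497.2, 425.4, 163.9]
ee_rot: [-0.0, 0.706, 0.709, -0.001]
force: [0.0, -0.2, -2.0]
grip_width: 0.321
```

```bash
python3 st.py;python3 todo.py 500 -240 165
```

```text
t 13.57 p [497.215 425.423 163.933] jaw 0.004 tilt [-0.001 -0.001] F [ 0.034 -0.237 -2.005] g 0.321 dq 0.018 q [ 0.529  0.662  1.167 -0.     1.314  0.525]
tool cm [-66.54   0.01  -0.07]
```

apply_moves(commands=[[2.2,-0.7,0,-0.5,0],[2.2,-1.5,0,-0.5,0],[2.2,-2.5,0,0,0],[2.2,-3.0,0,0,0],[2.2,-3.0,0,0,0],[2.2,-3.0,0,0,0],[2.2,-3.0,0,0,0],[2.2,-3.0,0,0,0],[2.2,-3.0,0,0,0],[2.2,-3.0,0,0,0],[2.2,-3.0,0,0,0],[2.2,-3.0,0,0,0]])

```text
time_s: 14.57
eef_pos: [497.4, 106.8, 174.8]
ee_rot: [0.0, 0.706, 0.708, 0.0]
force: [-0.0, -0.1, -1.4]
grip_width: 0.326
```

apply_moves(commands=[[2.2,-3.0,0,0,0],[2.2,-3.0,0,0,0],[2.2,-3.0,0,0,0],[2.2,-3.0,0,0,0],[2.2,-3.0,0,0,0],[2.2,-3.0,0,0,0],[2.2,-3.0,0,0,0],[2.2,-3.0,0,0,0],[2.2,-3.0,0,0,0],[2.2,-2.5,0.5,0,0],[2.2,-2.5,1.2,0,0],[2.2,-2.5,1.5,0,0]])

```text
time_s: 15.57
eef_pos: [529.6, -238.1, 174.9]
ee_rot: [0.0, 0.706, 0.708, -0.0]
force: [0.8, 0.1, -0.6]
grip_width: 0.319
```

```bash
python3 st.py;python3 todo.py 590.4 -384.7 165
```

```text
t 15.57 p [ 529.623 -238.111  174.918] jaw 0.0024 tilt [ 0. -0.] F [ 0.801  0.135 -0.559] g 0.319 dq 0.953 q [-0.624  0.491  1.419 -0.     1.231 -0.626]
tool cm [-14.67   6.04   1.  ]
```

apply_moves(commands=[[2.2,-2.5,1.2,0,0],[2.2,-2.5,1.2,0,0],[2.2,-2.5,1.2,0,0],[2.2,-2.5,1.0,0,0],[2.2,-2.5,0.8,0,0],[2.2,-1.5,0.4,0,0],[2.2,-0.7,0.2,0,0],[2.2,0,0,1.5,0],[2.2,0,0,2.0,0],[2.2,0,0,2.0,0],[2.2,0,0,1.5,0],[2.2,0,0,0.5,0]])

```text
time_s: 16.57
eef_pos: [589.0, -382.9, 96.7]
ee_rot: [-0.002, 0.706, 0.708, -0.0]
force: [0.6, 0.4, -2.0]
grip_width: 0.324
```

```bash
python3 st.py;python3 todo.py 590.4 -384.7 58; python3 - <<'E'
from ov import *
im={n:np.ascontiguousarray(ctrl.capture(n)[:,:,::-1]) for n in('top','side')}
I=[cv2.resize(im['top'][120:240,370:500],None,fx=3.2,fy=3.2),cv2.resize(im['side'][230:350,280:400],None,fx=3.2,fy=3.2)]
cv2.imwrite("pics/p6.png",np.hstack(I)[:600,:800])
E
```

```text
t 16.57 p [ 589.017 -382.882   96.68 ] jaw 0.0027 tilt [-0.003  0.003] F [ 0.621  0.432 -2.041] g 0.324 dq 0.08 q [-0.743  0.836  1.034 -0.     1.276 -0.745]
tool cm [-0.19  0.15  3.87]
```

View pics/p6.png

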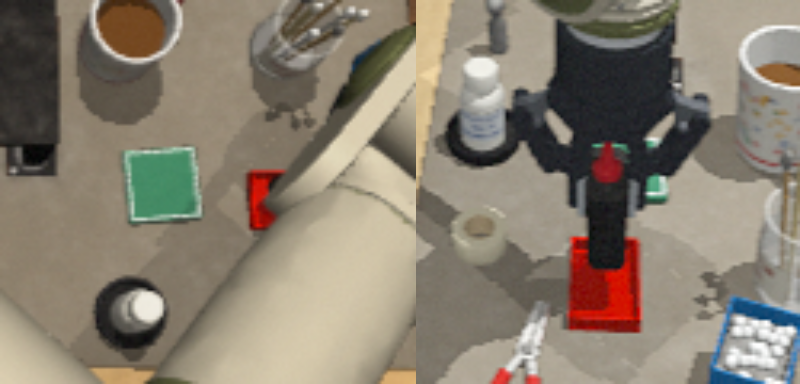

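apply_moves(commands=[[2.2,-0.2,0.1,0.7,0],[2.2,0,0,1.0,0],[2.2,0,0,0.8,0],[2.2,0,0,0.6,0],[2.2,0,0,0.3,0],[2.2,0,0,0.2,0],[2.2,0,0,0.2,0],[2.2,0,0,0,0],[2.2,0,0,0,0]])

```text
time_s: 17.42
eef_pos: [591.4, -385.4, 61.5]
ee_rot: [0.0, 0.707, 0.707, -0.0]
force: [-0.3, 0.3, -0.5]
grip_width: 0.321
```

```bash
python3 st.py; python3 - <<'E'
from ov import *
im=np.ascontiguousarray(ctrl.capture('side')[:,:,::-1])
cv2.imwrite("pics/p7.png",cv2.resize(im[250:350,290:380],None,fx=5,fy=5,interpolation=2))
E
```

```text
t 17.42 p [ 591.39  -385.404   61.517] jaw 0.0011 tilt [ 0. -0.] F [-0.349  0.267 -0.515] g 0.321 dq 0.003 q [-0.743  0.878  1.052 -0.     1.212 -0.744]
```

View pics/p7.png

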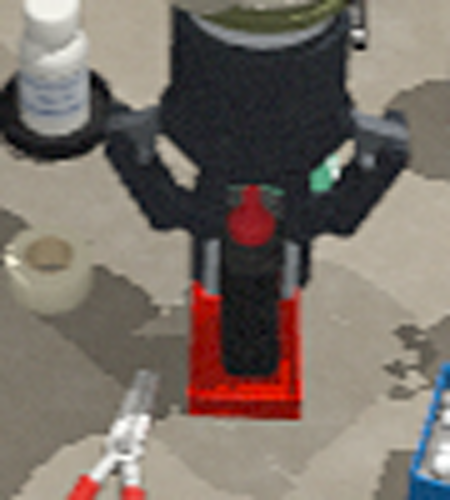

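apply_moves(commands=[[2.2,0,0,0.2,0],[2.2,0,0,0.1,0],[2.2,0,0,0.1,0],[2.2,0,0,0,0],[2.2,0,0,0,0]])

```text
time_s: 17.88
eef_pos: [591.5, -385.6, 57.9]
ee_rot: [0.001, 0.707, 0.707, -0.0]
force: [-0.3, 0.3, 3.6]
grip_width: 0.322
```

```bash
python3 st.py
```

```text
t 17.88 p [ 591.499 -385.582   57.929] jaw 0.001 tilt [ 0.001 -0.001] F [-0.309  0.291  3.634] g 0.322 dq 0.002 q [-0.743  0.882  1.054 -0.     1.205 -0.744]
```

Standing on the floor (force 3.6 N). Release slowly and rise.

apply_moves(commands=[[3.2,0,0,0,0],[4.0,0,0,0,0],[5.5,0,0,0,0],[6.0,0,0,0,0],[6.0,0,0,-0.5,0],[6.0,0,0,-1.0,0],[6.0,0,0,-2.0,0],[6.0,0,0,-2.5,0],[6.0,0,0,-2.5,0],[6.0,0,0,-2.5,0],[6.0,0,0,-2.5,0],[6.0,0,0,-1.0,0]])

```text
time_s: 18.88
eef_pos: [592.0, -385.9, 207.5]
ee_rot: [0.003, 0.707, 0.707, 0.0]
force: [1.1, 0.1, 0.2]
grip_width: 0.705
```

```bash
python3 st.py;python3 todo.py 492 -120.5 200; python3 - <<'E'
from ov import *
im=np.ascontiguousarray(ctrl.capture('side')[:,:,::-1])
cv2.imwrite("pics/p8.png",cv2.resize(im[210:350,260:380],None,fx=4,fy=4,interpolation=2))
E
```

```text
t 18.88 p [ 591.986 -385.926  207.519] jaw 0.0011 tilt [ 0.005 -0.005] F [1.073 0.074 0.218] g 0.705 dq 0.205 q [-0.743  0.758  0.886 -0.     1.491 -0.744]
tool cm [26.56 -9.97  0.58]
```

View pics/p8.png

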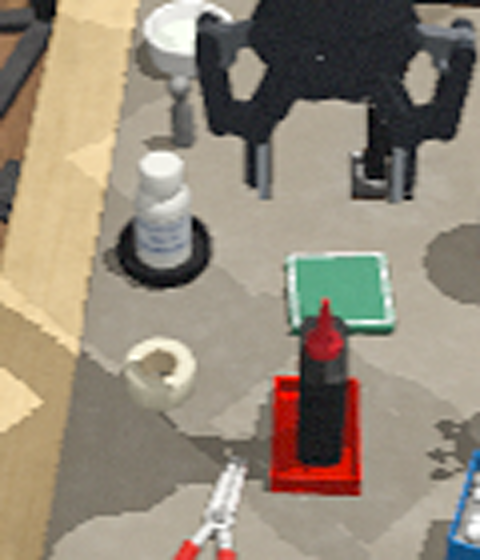

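apply_moves(commands=[[5.0,1.5,-0.6,0,0],[5.0,2.7,-1.0,0,0],[5.0,2.7,-1.0,0,0],[5.0,2.7,-1.0,0,0],[5.0,2.7,-1.0,0,0],[5.0,2.7,-1.0,0,0],[5.0,2.7,-1.1,0,0],[5.0,2.7,-1.1,0,0],[5.0,2.7,-1.0,0,0],[5.0,2.0,-0.8,0,0],[5.0,1.4,-0.4,0,0],[5.0,0,0,0,0]])

```text
time_s: 19.93
eef_pos: [490.3, -118.3, 201.9]
ee_rot: [-0.001, 0.706, 0.708, -0.0]
force: [-0.5, -0.7, 0.2]
grip_width: 0.587
```

apply_moves(commands=[[5.0,0,0,1.5,0],[5.0,0,0,2.5,0],[5.0,0,0,2.5,0],[5.0,0,0,2.0,0],[5.0,0,0,1.0,0],[5.0,0,0,0,0],[5.0,0,0,0,0]])

```text
time_s: 20.52
eef_pos: [491.4, -121.0, 107.5]
ee_rot: [0.0, 0.707, 0.707, -0.0]
force: [-0.8, -0.0, 1.2]
grip_width: 0.587
```

```bash
python3 st.py;python3 todo.py 492 -120.5 26; python3 - <<'E'
from ov import *
im={n:np.ascontiguousarray(ctrl.capture(n)[:,:,::-1]) for n in('top','side')}
I=[cv2.resize(im['top'][170:250,330:430],None,fx=4,fy=4),cv2.resize(im['side'][170:290,270:350],None,fx=5,fy=5,interpolation=2)]
I[0]=cv2.copyMakeBorder(I[0],0,280,0,0,0)
cv2.imwrite("pics/p9.png",np.hstack(I)[:600,:800])
E
```

```text
t 20.52 p [ 491.377 -121.002  107.52 ] jaw 0.0006 tilt [-0. -0.] F [-0.786 -0.042  1.153] g 0.587 dq 0.026 q [-0.473  0.424  1.724 -0.     0.994 -0.474]
tool cm [0.05 0.06 8.15]
```

View pics/p9.png

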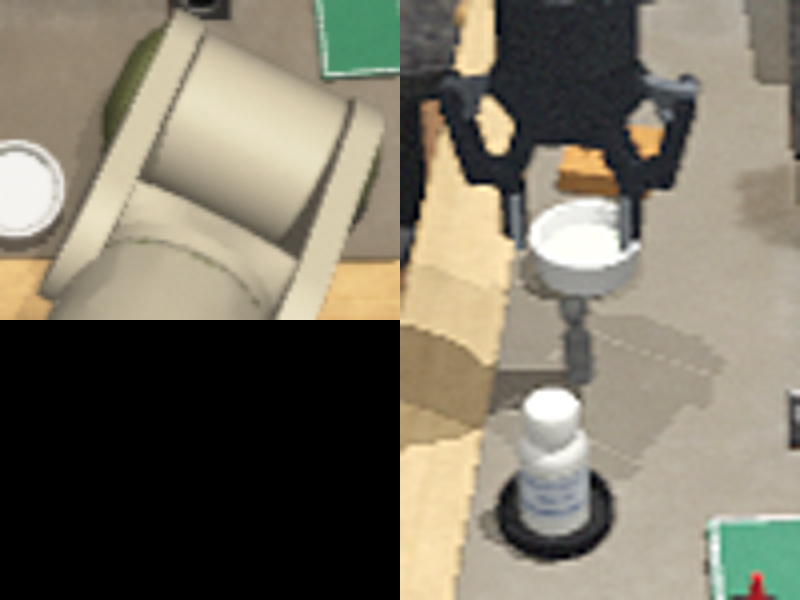

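apply_moves(commands=[[5.0,0,0.05,1.5,0],[5.0,0,0,2.0,0],[5.0,0,0,2.0,0],[5.0,0,0,1.5,0],[5.0,0,0,0.8,0],[5.0,0,0,0.2,0],[5.0,0,0,0,0]])

```text
time_s: 21.2
eef_pos: [491.9, -120.7, 27.9]
ee_rot: [0.0, 0.707, 0.707, 0.0]
force: [1.2, 0.5, -0.1]
grip_width: 0.586
```

```bash
python3 st.py;python3 - <<'E'
from ov import *
im={n:np.ascontiguousarray(ctrl.capture(n)[:,:,::-1]) for n in('top','side')}
cv2.imwrite("pics/p10.png",cv2.resize(im['side'][180:260,270:350],None,fx=7,fy=7,interpolation=2))
E
```

```text
t 21.2 p [ 491.921 -120.656   27.856] jaw 0.001 tilt [ 0.001 -0.   ] F [ 1.175  0.533 -0.091] g 0.586 dq 0.018 q [-0.472  0.555  1.775 -0.     0.81  -0.473]
```

View pics/p10.png

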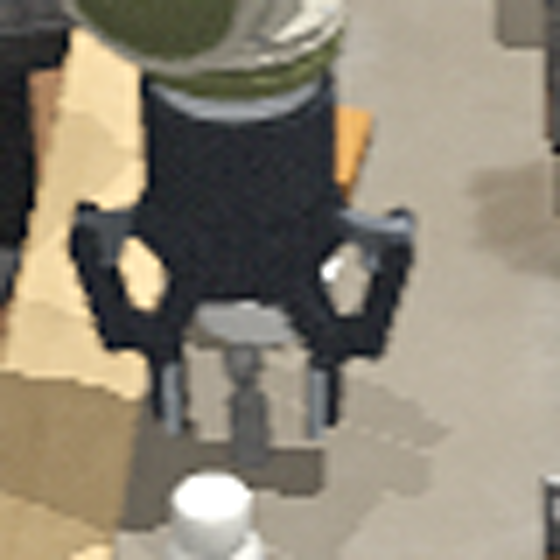

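apply_moves(commands=[[5.0,0,0,0.1,0],[3.0,0,0,0,0],[1.0,0,0,0,0],[1.0,0,0,0,0],[1.0,0,0,0,0],[1.0,0,0,0,0],[1.0,0,0,0,0],[1.0,0,0,0,0],[1.0,0,0,0,0],[1.0,0,0,0,0]], squeeze=40)

```text
time_s: 22.13
eef_pos: [491.7, -120.5, 26.5]
ee_rot: [0.0, 0.707, 0.707, 0.0]
force: [-0.2, -0.2, 5.6]
grip_width: 0.173
```

```bash
python3 st.py;python3 - <<'E'
from ov import *
im={n:np.ascontiguousarray(ctrl.capture(n)[:,:,::-1]) for n in('top','side')}
cv2.imwrite("pics/p11.png",cv2.resize(im['side'][180:260,270:350],None,fx=7,fy=7,interpolation=2))
E
```

```text
t 22.13 p [ 491.701 -120.528   26.526] jaw 0.001 tilt [ 0. -0.] F [-0.207 -0.185  5.637] g 0.173 dq 0.001 q [-0.472  0.558  1.776 -0.     0.807 -0.473]
```

View pics/p11.png

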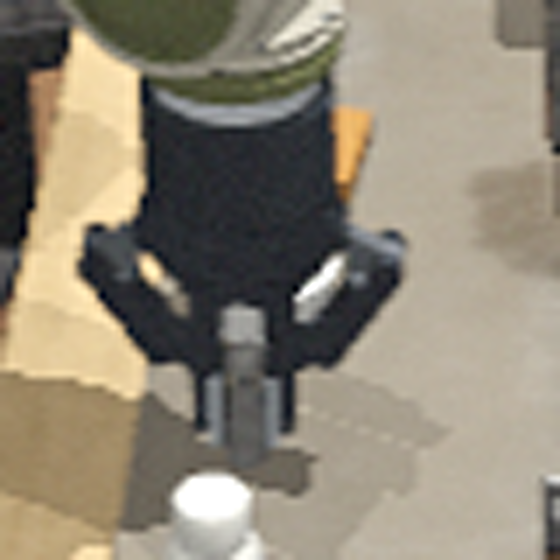

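apply_moves(commands=[[1.0,0,0,-0.5,0],[1.0,0,0,-1.5,0],[1.0,0,0,-2.0,0],[1.0,0,0,-2.0,0],[1.0,0,0,-1.0,0],[1.0,1.0,0,0,0],[1.0,2.0,0.1,0,0],[1.0,2.5,0.1,0,0],[1.0,2.5,0.1,0,0],[1.0,2.5,0.1,0,0],[1.0,2.5,0.1,0,0],[1.0,2.5,0.1,0,0]])

```text
time_s: 23.23
eef_pos: [496.4, 36.5, 95.0]
ee_rot: [-0.001, 0.707, 0.707, -0.001]
force: [0.2, 0.1, -0.9]
grip_width: 0.175
```

apply_moves(commands=[[1.0,2.5,0.1,0,0],[1.0,2.0,0.1,0,0],[1.0,1.0,0,0,0],[1.0,0.2,0,0,0],[1.0,0,0,0,0],[1.0,0,0,0,0]])

```text
time_s: 23.73
eef_pos: [499.2, 90.9, 95.9]
ee_rot: [-0.0, 0.707, 0.707, -0.0]
force: [1.6, -0.7, -0.3]
grip_width: 0.178
```

```bash
python3 st.py;python3 todo.py 499.7 91.9 33;python3 - <<'E'
from ov import *
im={n:np.ascontiguousarray(ctrl.capture(n)[:,:,::-1]) for n in('top','side')}
cv2.imwrite("pics/p12.png",cv2.resize(im['side'][130:240,270:350],None,fx=5,fy=5,interpolation=2))
E
```

```text
t 23.73 p [499.182  90.882  95.939] jaw 0.0005 tilt [-0.001 -0.   ] F [ 1.564 -0.737 -0.304] g 0.178 dq 0.013 q [-0.051  0.444  1.729 -0.     0.969 -0.051]
tool cm [0.1  0.06 6.29]
```

View pics/p12.png

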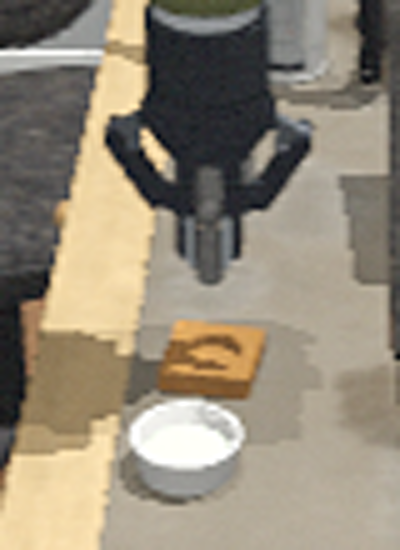

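apply_moves(commands=[[1.0,0,0.1,1.0,0],[1.0,0,0,1.5,0],[1.0,0,0,1.2,0],[1.0,0,0,0.4,0],[1.0,0,0,0,0],[1.0,0,0,0,0]])

```text
time_s: 24.33
eef_pos: [500.5, 91.3, 55.3]
ee_rot: [0.0, 0.707, 0.707, -0.0]
force: [-0.1, 0.0, -0.8]
grip_width: 0.171
```

```bash
python3 st.py;python3 - <<'E'
from ov import *
im={n:np.ascontiguousarray(ctrl.capture(n)[:,:,::-1]) for n in('top','side')}
cv2.imwrite("pics/p13.png",cv2.resize(im['side'][150:230,280:350],None,fx=7,fy=7,interpolation=2))
E
```

```text
t 24.33 p [500.476  91.299  55.331] jaw 0.0006 tilt [-0. -0.] F [-0.101  0.049 -0.764] g 0.171 dq 0.016 q [-0.05   0.511  1.754 -0.     0.876 -0.051]
```

View pics/p13.png

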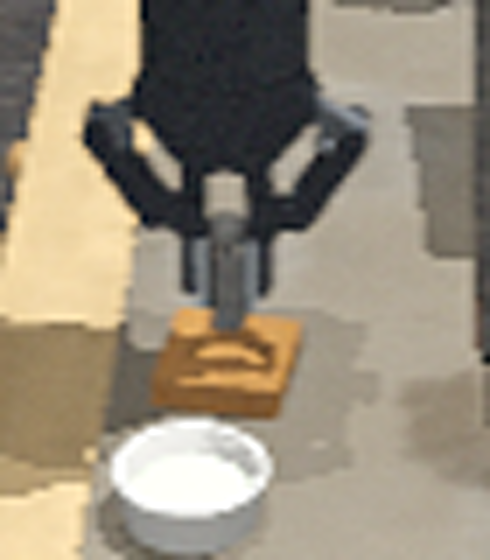

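```bash
python3 - <<'E'
from ov import *
im=np.ascontiguousarray(ctrl.capture('side')[:,:,::-1])
k=12;a=np.array([295,170]);I=cv2.resize(im[170:215,295:335],None,fx=k,fy=k,interpolation=2)
J=I.copy()
for M,p,c in ((cyl((18.5,16)),(500.5,89,0),(255,0,0)),(box(60,60,(16,)),(500,91,-.14),(255,255,0)),(cyl((8,28.8)),(500.5,91.3,0),(0,255,255)),(box(60,60,(0,)),(500,91,-.14),(255,255,0))):
    q=(proj('side',place(M,p))-a+.5)*k; cv2.polylines(J,[cv2.convexHull(q.astype(np.float32)).astype(np.int32)],True,c,1)
s0=cv2.imread('pics/side0.png'); K=cv2.resize(s0[170:215,295:335],None,fx=k,fy=k,interpolation=2)
cv2.imwrite("pics/p14.png",cv2.resize(np.hstack([J,K]),None,fx=.83,fy=.83))
E
```

```text
(no output)
```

View pics/p14.png

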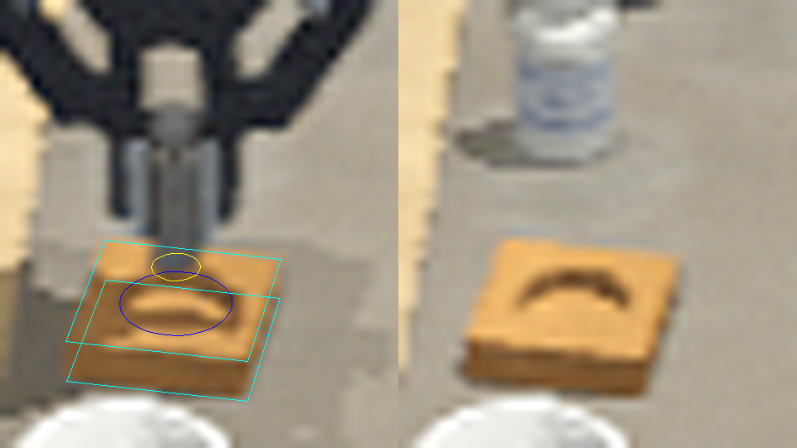

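apply_moves(commands=[[1.0,-0.15,0,0.6,0],[1.0,0,0,0.7,0],[1.0,0,0,0.5,0],[1.0,0,0,0.2,0],[1.0,0,0,0.2,0],[1.0,0,0,0.1,0],[1.0,0,0,0,0],[1.0,0,0,0,0]])

```text
time_s: 25.15
eef_pos: [500.2, 90.1, 32.6]
ee_rot: [-0.0, 0.707, 0.708, -0.0]
force: [-2.1, -0.7, 3.5]
grip_width: 0.172
```

```bash
python3 st.py
```

```text
t 25.15 p [500.202  90.097  32.555] jaw 0.0012 tilt [-0. -0.] F [-2.144 -0.73   3.453] g 0.172 dq 0.001 q [-0.053  0.55   1.767 -0.     0.825 -0.054]
```

apply_moves(commands=[[1.8,0,0,0,0],[2.3,0,0,0,0],[3.0,0,0,0,0],[4.0,0,0,0,0],[4.0,0,0,0,0],[4.0,0,0,-0.5,0],[4.0,0,0,-1.0,0],[4.0,0,0,-2.0,0],[4.0,0,0,-2.5,0],[4.0,0,0,-2.5,0],[6.5,0,0,-2.0,0],[6.5,0,0,-1.0,0]])

```text
time_s: 26.15
eef_pos: [501.3, 90.1, 150.7]
ee_rot: [0.002, 0.707, 0.707, 0.002]
force: [0.4, 0.6, 0.4]
grip_width: 0.734
```

```bash
python3 st.py;python3 - <<'E'
from ov import *
im={n:np.ascontiguousarray(ctrl.capture(n)[:,:,::-1]) for n in('top','side')}
cv2.imwrite("pics/p15.png",cv2.resize(im['side'][130:240,270:350],None,fx=5,fy=5,interpolation=2))
E
```

```text
t 26.15 p [501.252  90.07  150.71 ] jaw 0.0011 tilt [ 0.005 -0.   ] F [0.4   0.626 0.416] g 0.734 dq 0.244 q [-0.053  0.369  1.674 -0.     1.094 -0.054]
```

View pics/p15.png

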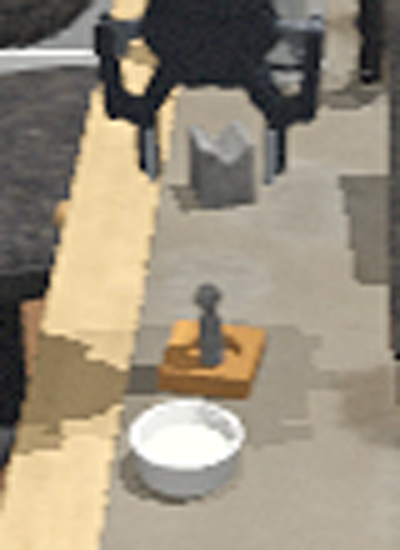

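```bash
python3 - <<'E'
from ov import *
im={'top':cv2.imread('pics/top0.png'),'side':np.ascontiguousarray(ctrl.capture('side')[:,:,::-1])}
sheet(im,[[("block",(495.5,317,.33))]],"pics/o6.png",14)
E
```

```text
(no output)
```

View pics/o6.png

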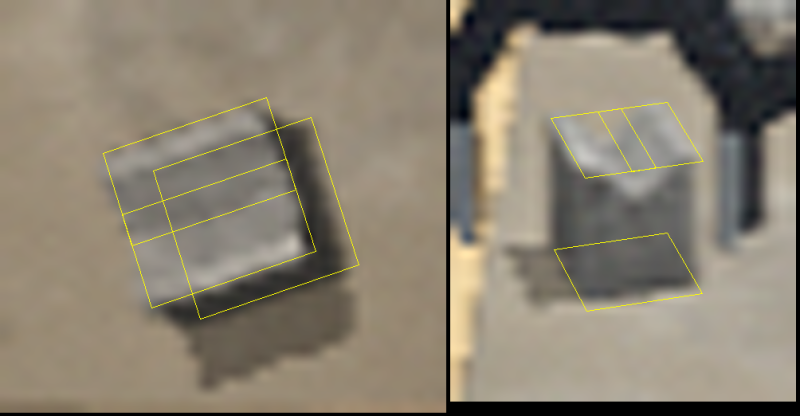

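apply_moves(commands=[[7.5,1.0,0,0,0],[7.5,2.0,-0.1,0,0],[7.5,3.0,-0.1,0,0],[7.5,3.0,-0.1,0,0],[7.5,3.0,-0.1,0,0],[7.5,3.0,-0.1,0,0],[7.5,3.0,-0.1,0,0],[7.5,2.5,-0.1,0,0],[7.5,1.6,0,0,0],[7.5,0.8,0,0,-0.11],[7.5,0,0,0,-0.11],[7.5,0,0,0,-0.11]])

```text
time_s: 27.3
eef_pos: [492.0, 320.1, 145.4]
ee_rot: [-0.001, 0.578, 0.816, -0.001]
force: [1.1, 0.5, -0.4]
grip_width: 0.88
```

apply_moves(commands=[[7.5,0,0,1.0,0],[7.5,0,0,2.0,0],[7.5,0,0,2.0,0],[7.5,0,0,0.5,0],[7.5,0,0,0,0],[7.5,0,0,0,0]])

```text
time_s: 27.8
eef_pos: [493.0, 319.2, 92.2]
ee_rot: [-0.0, 0.582, 0.814, -0.0]
force: [0.2, 0.2, 0.8]
grip_width: 0.877
```

```bash
python3 st.py;python3 todo.py 494.5 319.5 27;python3 - <<'E'
from ov import *
im={n:np.ascontiguousarray(ctrl.capture(n)[:,:,::-1]) for n in('top','side')}
cv2.imwrite("pics/p16.png",cv2.resize(im['side'][90:190,270:360],None,fx=6,fy=6,interpolation=2))
E
```

```text
t 27.8 p [493.031 319.196  92.162] jaw 0.3295 tilt [-0.001 -0.   ] F [0.155 0.173 0.846] g 0.877 dq 0.023 q [0.375 0.599 1.48  0.    1.064 0.046]
tool cm [-0.02  0.15  6.52]
```

View pics/p16.png

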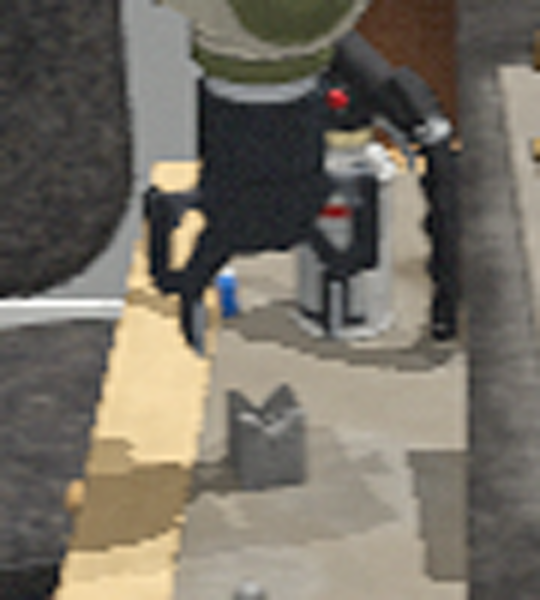

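Aligned; the fingers straddle the block. Descend and close.

apply_moves(commands=[[7.5,0,0.15,1.0,0],[7.5,0,0,1.7,0],[7.5,0,0,1.7,0],[7.5,0,0,1.2,0],[7.5,0,0,0.8,0],[7.5,0,0,0.2,0],[7.5,0,0,0,0],[5.5,0,0,0,0],[4.8,0,0,0,0],[4.4,0,0,0,0],[3.4,0,0,0,0],[3.4,0,0,0,0]], squeeze=70)

```text
time_s: 28.9
eef_pos: [494.9, 319.7, 27.2]
ee_rot: [0.0, 0.581, 0.814, 0.001]
force: [-0.4, -1.1, 5.3]
grip_width: 0.457
```

apply_moves(commands=[[3.4,0,0,0,0],[3.4,0,0,0,0],[3.4,0,0,0,0],[3.4,0,0,0,0],[3.4,0,0,0,0]])

```text
time_s: 29.32
eef_pos: [494.9, 319.7, 27.1]
ee_rot: [0.0, 0.581, 0.814, 0.0]
force: [-0.7, -0.4, 5.9]
grip_width: 0.458
```

```bash
python3 st.py
```

```text
t 29.32 p [494.857 319.673  27.147] jaw 0.3311 tilt [0.001 0.   ] F [-0.694 -0.42   5.853] g 0.458 dq 0.002 q [ 0.375  0.693  1.513 -0.     0.934  0.044]
```

apply_moves(commands=[[3.4,0,0,-0.5,0],[3.4,0,0,-1.5,0],[3.4,0,0,-2.0,0],[3.4,0,0,-2.5,0],[3.4,0,0,-2.5,0],[3.4,0,0,-2.0,0],[3.4,0,0,-0.5,0.05],[3.4,0,0,0,0.1],[3.4,0,0,0,0.1],[3.4,0,0,0,0.08],[3.4,0,0,0,0],[3.4,0,0,0,0]])

```text
time_s: 30.32
eef_pos: [494.1, 319.4, 140.8]
ee_rot: [-0.0, 0.706, 0.708, -0.001]
force: [0.7, 0.5, -4.9]
grip_width: 0.453
```

```bash
python3 st.py;python3 todo.py 604.3 -267 137
```

```text
t 30.32 p [494.121 319.415 140.78 ] jaw 0.0035 tilt [-0.001 -0.   ] F [ 0.749  0.504 -4.918] g 0.453 dq 0.016 q [0.375 0.543 1.431 0.    1.169 0.371]
tool cm [-58.68  10.81   0.39]
```

apply_moves(commands=[[3.4,-0.7,0,0,0],[3.4,-1.5,0,0,0],[3.4,-2.5,0,0,0],[3.4,-3.0,0,0,0],[3.4,-3.0,0,0,0],[3.4,-3.0,0,0,0],[3.4,-3.0,0,0,0],[3.4,-3.0,0,0,0],[3.4,-3.0,0,0,0],[3.4,-3.0,0,0,0],[3.4,-3.0,0,0,0],[3.4,-3.0,0,0,0]])

```text
time_s: 31.32
eef_pos: [494.3, 0.8, 141.4]
ee_rot: [0.0, 0.706, 0.708, -0.0]
force: [0.2, -0.3, -5.2]
grip_width: 0.454
```

apply_moves(commands=[[3.4,-2.6,0,0,0],[3.4,-2.6,0,0,0],[3.4,-2.6,0,0,0],[3.4,-2.6,0,0,0],[3.4,-2.6,0,0,0],[3.4,-2.6,0,0,0],[3.4,-2.6,0.2,0,0],[3.4,-2.6,0.6,0,0],[3.4,-2.0,1.2,0,0],[3.4,-1.5,1.8,0,0],[3.4,-1.2,2.0,0,0],[3.4,-0.8,2.0,0,0]])

```text
time_s: 32.32
eef_pos: [573.1, -262.1, 141.1]
ee_rot: [-0.0, 0.707, 0.708, -0.0]
force: [0.6, -0.5, -5.1]
grip_width: 0.453
```

apply_moves(commands=[[3.4,-0.4,1.6,0,0],[3.4,0,1.0,0,0],[3.4,0,0.3,0,-0.07],[3.4,0,0,0,0],[3.4,0,0,0,0]])

```text
time_s: 32.73
eef_pos: [601.6, -264.5, 140.9]
ee_rot: [-0.0, 0.682, 0.732, -0.0]
force: [0.3, -0.6, -5.4]
grip_width: 0.457
```

```bash
python3 st.py;python3 todo.py 604.3 -267 137
```

```text
t 32.73 p [ 601.579 -264.48   140.854] jaw 0.0704 tilt [-0.001  0.   ] F [ 0.266 -0.649 -5.433] g 0.457 dq 0.018 q [-0.592  0.689  1.183 -0.     1.271 -0.662]
tool cm [-0.27  0.25  0.39]
```

apply_moves(commands=[[3.4,-0.2,0.2,1.0,0],[3.4,0,0,2.0,0],[3.4,0,0,2.0,0],[3.4,0,0,2.0,0],[3.4,0,0,1.5,0],[3.4,0,0,0.8,0],[3.4,0,0,0.3,0],[3.4,0,0,0,0],[3.4,0,0,0,0]])

```text
time_s: 33.48
eef_pos: [604.6, -266.6, 46.2]
ee_rot: [0.001, 0.682, 0.732, 0.0]
force: [0.5, 0.0, -5.1]
grip_width: 0.461
```

```bash
python3 st.py;python3 todo.py 604.3 -267 35; python3 - <<'E'
from ov import *
im={n:np.ascontiguousarray(ctrl.capture(n)[:,:,::-1]) for n in('top','side')}
a=np.array([310,240]);k=9
I=cv2.resize(im['side'][240:310,310:390],None,fx=k,fy=k,interpolation=2)
for M,p,c in ((box(66,66,(8,)),(604.3,-267,.07),(255,255,0)),(box(58,58,(8,)),(604.3,-267,.07),(255,255,0))):
    q=(proj('side',place(M,p))-a+.5)*k; cv2.polylines(I,[cv2.convexHull(q.astype(np.float32)).astype(np.int32)],True,c,1)
cv2.imwrite("pics/p17.png",I[:600])
cv2.imwrite("pics/p17t.png",cv2.resize(im['top'][140:220,390:470],None,fx=7,fy=7,interpolation=2))
E
```

```text
t 33.48 p [ 604.582 -266.561   46.217] jaw 0.0707 tilt [ 0.001 -0.001] F [ 0.534  0.045 -5.124] g 0.461 dq 0.011 q [-0.592  0.799  1.248 -0.     1.093 -0.663]
tool cm [-0.04 -0.03  1.12]
```

View pics/p17.png

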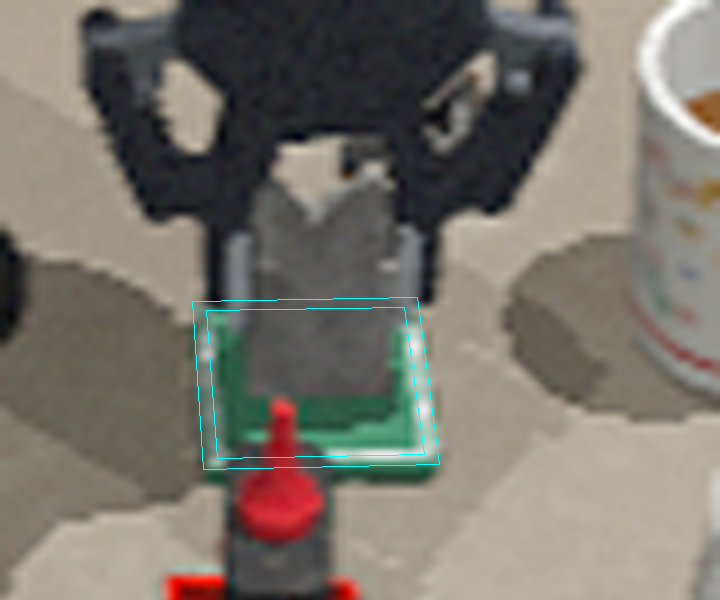

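View pics/p17t.png

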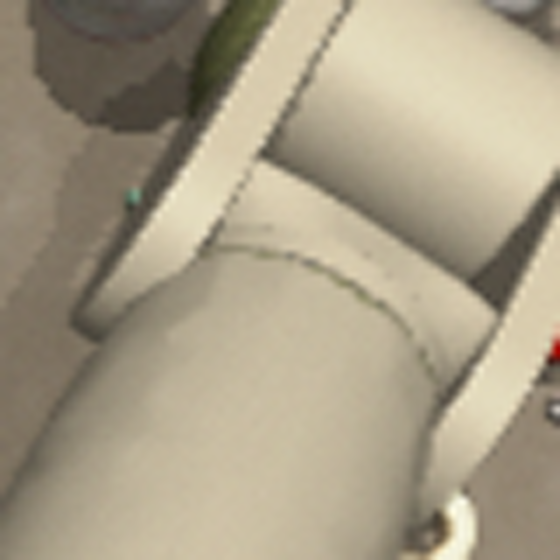

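```bash
python3 - <<'E'
from ov import *
im=np.ascontiguousarray(ctrl.capture('side')[:,:,::-1]); cv2.imwrite('pics/side_blk.png',im)
a=np.array([325,255]);k=14
I=cv2.resize(im[255:298,325:365],None,fx=k,fy=k,interpolation=2); J=I.copy()
B=place(box(40,42,(0,)),(604.58,-266.56,.07))+[0,0,19.07]
B2=B+[0,0,50]
for P,c in ((place(box(66,66,(8,)),(604.3,-265.3,.07)),(255,255,0)),(place(box(58,58,(8,)),(604.3,-265.3,.07)),(255,255,0)),(B,(0,255,255))):
    q=(proj('side',P)-a+.5)*k; cv2.polylines(J,[cv2.convexHull(q.astype(np.float32)).astype(np.int32)],True,c,1)
cv2.imwrite("pics/p18.png",cv2.resize(np.hstack([I,J]),None,fx=.7,fy=.7))
E
```

```text
(no output)
```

View pics/p18.png

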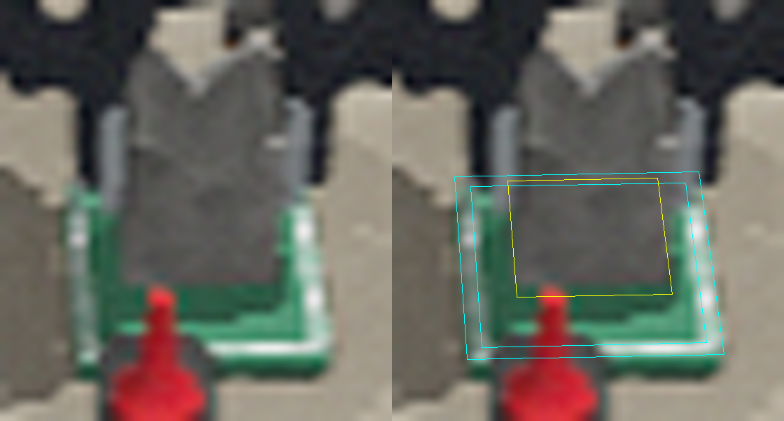

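apply_moves(commands=[[3.4,-0.25,0,0.3,0],[3.4,0,0,0.3,0],[3.4,0,0,0.2,0],[3.4,0,0,0.1,0],[3.4,0,0,0,0],[3.4,0,0,0,0]])

```text
time_s: 34.13
eef_pos: [604.4, -268.7, 36.2]
ee_rot: [-0.0, 0.682, 0.732, 0.0]
force: [0.0, -0.8, -6.1]
grip_width: 0.456
```

```bash
python3 st.py; cat > chk.py <<'E'
from ov import *; import sys
out=sys.argv[1]
s=ctrl.sense()['eef_pos']; z=s[2]-27.15
im=np.ascontiguousarray(ctrl.capture('side')[:,:,::-1])
a=np.array([325,255]);k=14
I=cv2.resize(im[255:298,325:365],None,fx=k,fy=k,interpolation=2); J=I.copy()
B=place(box(40,42,(0,)),(s[0],s[1],.07))+[0,0,z]
for P,c in ((place(box(62,62,(8,)),(604.3,-265.3,.07)),(255,255,0)),(place(box(58,58,(8,)),(604.3,-265.3,.07)),(255,255,0)),(B,(0,255,255))):
    q=(proj('side',P)-a+.5)*k; cv2.polylines(J,[cv2.convexHull(q.astype(np.float32)).astype(np.int32)],True,c,1)
cv2.imwrite(out,cv2.resize(np.hstack([I,J]),None,fx=.7,fy=.7))
E
python3 chk.py pics/p19.png
```

```text
t 34.13 p [ 604.411 -268.681   36.224] jaw 0.071 tilt [-0.  0.] F [ 0.024 -0.785 -6.095] g 0.456 dq 0.005 q [-0.595  0.814  1.248  0.     1.079 -0.666]
```

View pics/p19.png

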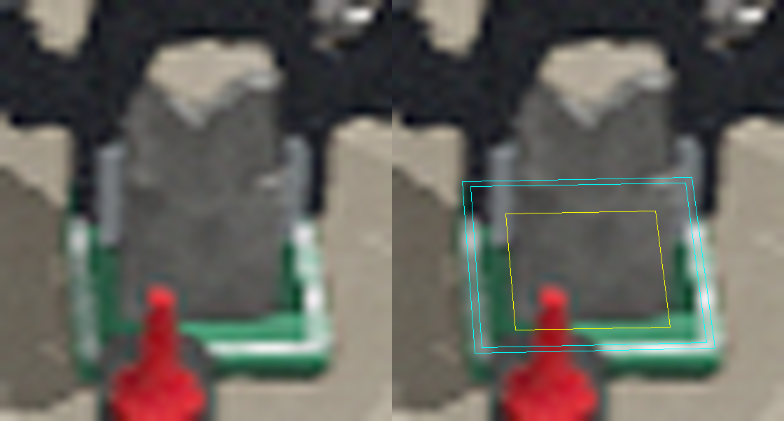

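apply_moves(commands=[[3.4,0,-0.05,0.1,0],[3.4,0,0,0.1,0],[3.4,0,0,0,0],[3.4,0,0,0,0],[3.4,0,0,0,0]])

```text
time_s: 34.6
eef_pos: [604.1, -268.9, 35.2]
ee_rot: [0.0, 0.682, 0.732, 0.0]
force: [-4.5, 1.9, 5.9]
grip_width: 0.454
```

```bash
python3 st.py
```

```text
t 34.6 p [ 604.059 -268.856   35.17 ] jaw 0.071 tilt [ 0.001 -0.   ] F [-4.516  1.897  5.947] g 0.454 dq 0.001 q [-0.596  0.815  1.25  -0.     1.076 -0.667]
```

apply_moves(commands=[[4.3,0,0,0,0],[4.8,0,0,0,0],[6.0,0,0,0,0],[6.5,0,0,0,0],[6.5,0,0,-0.5,0],[6.5,0,0,-1.0,0],[6.5,0,0,-2.0,0],[6.5,0,0,-2.5,0],[6.5,0,0,-2.5,0],[6.5,0,0,-2.5,0],[6.5,0,0,-2.5,0],[6.5,0,0,-2.0,0]])

```text
time_s: 35.6
eef_pos: [604.2, -268.9, 192.7]
ee_rot: [0.002, 0.682, 0.732, 0.0]
force: [0.4, -0.2, -0.6]
grip_width: 0.756
```

apply_moves(commands=[[6.5,1.0,-1.0,0,0],[6.5,1.5,-2.5,0,0],[6.5,1.5,-2.5,0,0],[6.5,2.0,-2.5,0,0],[6.5,3.0,-2.0,0,0],[6.5,3.0,-1.0,0,0],[6.5,3.0,-1.0,0,0],[6.5,3.0,0,0,0],[6.5,3.0,0,0,0],[6.5,3.0,0,0,0],[6.5,3.0,0,0,0],[6.5,3.0,0,0,0]])

```text
time_s: 36.6
eef_pos: [457.8, 23.0, 190.4]
ee_rot: [0.001, 0.682, 0.732, 0.0]
force: [-0.2, -0.0, -0.6]
grip_width: 0.762
```

apply_moves(commands=[[6.5,3.0,0,0,0],[6.5,3.0,0,0,0],[6.5,3.0,0,0,0],[6.5,2.0,0,0,0],[6.5,1.0,0,0,0],[6.5,0,0,0,0],[6.5,0,0,0,0]])

```text
time_s: 37.18
eef_pos: [449.6, 140.9, 189.7]
ee_rot: [0.0, 0.681, 0.732, 0.0]
force: [-0.4, -0.6, -1.2]
grip_width: 0.76
```

```bash
python3 st.py; python3 - <<'E'
from ov import *
im={n:np.ascontiguousarray(ctrl.capture(n)[:,:,::-1]) for n in('top','side')}
for n in im: cv2.imwrite(f"pics/{n}9.png",im[n])
k=12
I=cv2.resize(im['top'][158:198,403:438],None,fx=k,fy=k,interpolation=2)
J=cv2.resize(im['side'][255:298,325:355+5],None,fx=k,fy=k,interpolation=2)[:480]
cv2.imwrite("pics/p20.png",cv2.resize(np.hstack([I,J]),None,fx=.9,fy=.9))
cv2.imwrite("pics/p21.png",im['top'][140:250,270:500].repeat(3,0).repeat(3,1))
E
```

```text
t 37.18 p [449.608 140.936 189.691] jaw 0.0716 tilt [ 0.001 -0.   ] F [-0.367 -0.56  -1.166] g 0.76 dq 0.027 q [ 0.055  0.246  1.732 -0.     1.164 -0.017]
```

View pics/p20.png

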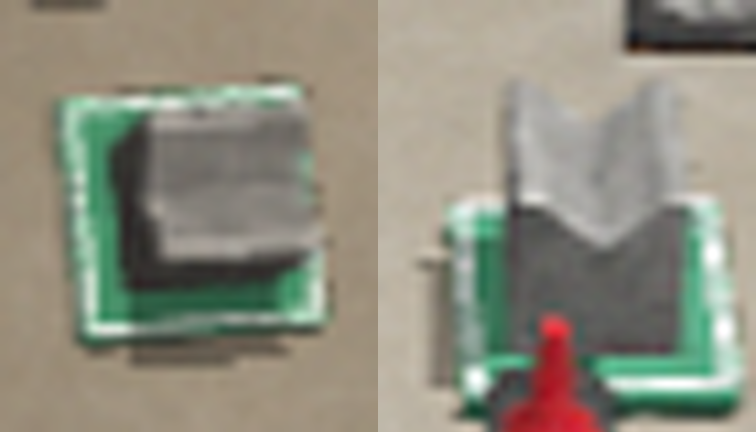

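View pics/p21.png

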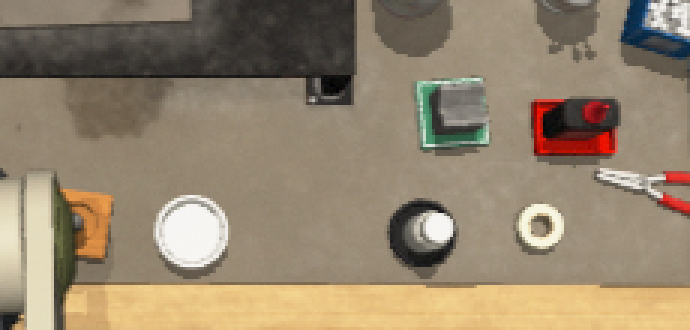

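View pics/side9.png

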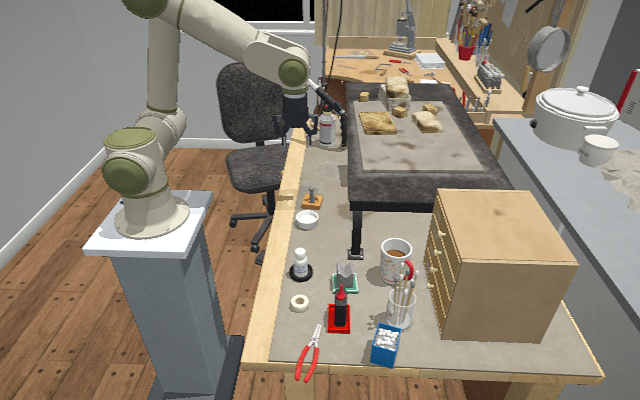

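```bash
python3 - <<'E'
from ov import *
im={n:cv2.imread(f"pics/{n}9.png") for n in('top','side')}
rows=[]
def draw(n,a,b,pad,blk,k=12):
    I=cv2.resize(im[n][a[1]:b[1],a[0]:b[0]],None,fx=k,fy=k,interpolation=2)
    for P,c in ((place(box(62,62,(8,)),pad),(255,255,0)),(place(box(58,58,(8,)),pad),(255,255,0)),(place(box(40,42,(0,)),blk)+[0,0,8],(0,255,255)),(place(box(40,42,(0,)),blk)+[0,0,58],(0,255,255))):
        q=(proj(n,P)-a+.5)*k-.5; cv2.polylines(I,[cv2.convexHull(q.astype(np.float32)).astype(np.int32)],True,c,1)
    return I
I=draw('top',np.array([403,158]),(438,196),(604.5,-268.6,.072),(604.5,-268.6,.072))
J=draw('side',np.array([323,260]),(361,298),(604.2,-265.5,.072),(604.2,-265.5,.072))
cv2.imwrite("pics/p22.png",np.hstack([I,J])[:,:].copy() if I.shape[1]+J.shape[1]<=800 else cv2.resize(np.hstack([I,J]),None,fx=.9,fy=.9))
E
```

```text
(no output)
```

View pics/p22.png

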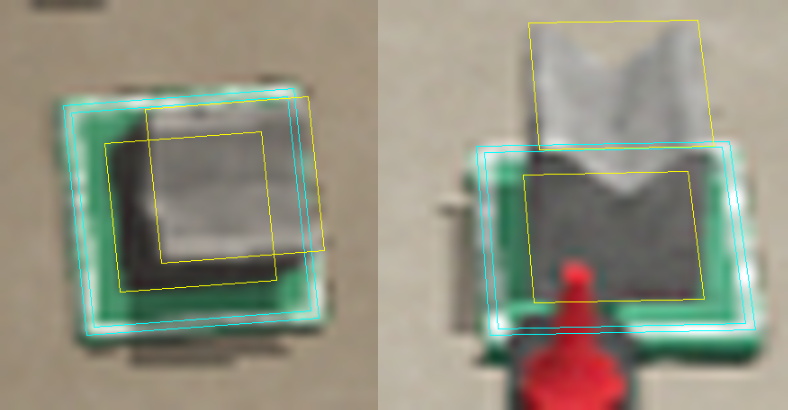

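```bash
python3 - <<'E'
from fit import *
for f in('pics/top0.png','pics/top9.png'):
    im={'top':cv2.imread(f)}
    for nm,p,p0,c in (("pot",[cyl((34,0),(34,28))],(491,-18,0),lambda I,n:comp(I[...,0]>175)),("tape",[cyl((21,0),(21,19))],(495,-348,0),lambda I,n:comp(I[...,2]>190))):
        print(f,nm,fit(p,p0,im,c,views=('top',))[0][:2].round(1))
print(ctrl.sense()['time_s'],ctrl.finish_job())
E
```

```text
pics/top0.png pot [491.4 -17.9]
pics/top0.png tape [ 495.8 -349.2]
pics/top9.png pot [491.3 -17.8]
pics/top9.png tape [ 495.8 -348.7]
the job is handed in; nothing more can be done
37.2833 None
```

All four things are in their holders, and the job was handed in at 37.3 s. I worked in the order asked: bottle into the dish, tin into the tray, punch into the stand's hole, vee block onto the pad with its groove up.

- **Final pictures:** all four stand upright in place. The block sits about 1 mm from the pad's centre and square to the outline, as far as the overlays can show.
- **Bystanders:** the flux pot and the tape roll measure within 0.5 mm of where they started.
- **Gripper:** it is open and clear of everything.
- **Placing heights:** each thing was released when it touched its holder's floor, at the height expected within about 0.1 mm. The largest forces I saw were about 8 N.
- **Disagreement:** the two cameras differed by about 3 mm in y. I averaged them for most targets. In the side view the block sat about 3 mm off the pad's centre in the hand, so I moved it 2.5 mm before lowering it. Afterwards each camera showed it centred on the pad.

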